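# Stand up the cage pillars and blow them clean

## Robot

A 7-joint arm with a two-finger parallel gripper is mounted at the origin on the work surface. World frame = base frame: x ahead of the robot, y to its left, z up, the work surface at z = 0. Lengths are in m, angles in rad, forces in N, time in s.
With the tool pointing down it reaches from about 0.4 to 0.85 m from the base axis. Payload 4.4 kg.
Tool frame: the origin (TCP) lies on the centre line of the jaws, within the pads' length; the fingertips stand 22 mm ahead of it and the grasp point (between the pads) lies 3 mm ahead of it; z points along the fingers, y is the direction in which the jaws open and shut (so a half turn about z gives the same grasp; the last joint's range is limited). The gripper opens to 94 mm and grips with 3 to 60 N. Pads are 16 mm wide; open, the fingers measure 119 mm over their backs; the gripper's body (75 mm by 177 mm) begins 78 mm behind the grasp point.
Start: joints at [-1.353, 0.628, 0.038, 1.517, -0.027, 0.996, -0.02], TCP at [0.182, 0.624, 0.227] pointing down, gripper open.
Joint ranges: [-3.06, 3.06], [-0.37, 2.12], [-1.25, 1.32], [0.18, 2.47], [-1.1, 4.24], [0.23, 1.98], [-2.94, 2.94]. Speed limits (rad/s): [2.57, 2.57, 3.14, 3.14, 3.14, 3.14, 3.14].

## Interface

Orientations are given as a unit quaternion [x, y, z, w].
In Python, from plant import robot, vision, models gives the robot as it stands. The module is installed in compiled form; this text tells all that it offers.
- The arm moves only by the tool carry_out, never from a script. Its argument "moves" is a list of rows, each an object of numbers: "dx", "dy", "dz": the shift along the world's x, y, z as a fraction of full scale; "rx", "ry", "rz": the turn, a rotation vector about the world's x, y, z as a fraction of full scale. A call has 1 to 5 rows; each row shifts and turns the commanded pose from where the row before left it; what a row does not reach is not made up. Full scale, the value 1, is 1 m for a shift and pi rad for a turn. A row lasts 1/12 s, in which the tool goes at most 41.7 mm and 7.16 degrees, less where a joint would pass 70% of its speed; a pose out of reach is approached as far as the arm can. A call with a number of a shift or a turn outside -1 to 1 is refused whole. A call with a gripper value outside its range is refused whole. "grip" is the finger opening in mm, from 0 to 94, set as the call begins (left out, the last holds). The fingers move at their own pace and stop on an object; "force" is the grip in N (left out, the last holds). Time passes only in rows, so rows that do not move let the fingers close. It gives the time, the measured TCP pose, the force and the opening at its end, in the units of the state.
- robot.observe(): the state, without advancing time (a new reading comes with each control period).
- vision.grab_frame(name): name is "side" or "top" or "wrist"; returns (picture, depth): 400x640x3 uint8, red, green, blue; 400x640 float32, m along the optical axis (not along the pixel's ray), 0 where there is no reading.
- vision.get_calibration(name): a dict with "intrinsics" (3x3 intrinsics, pixels), "position" and "attitude" of the camera in the world; the wrist camera has in their place "tool_from_camera" (4x4, takes a point from camera to tool coordinates, whose origin is the TCP and whose axes are the flange's). Camera axes: x right, y down, z forward; pixel columns grow to the right and rows downward; lengths in m; the calibration is good to about 2 mm. The wrist camera is an equidistant fisheye: a pixel r from the principal point sees the ray r / f radians off the axis. A picture is of the moment at which its call begins: read the wrist's pose just before it. get_calibration takes no time and is no camera call.
- robot.close_job(): hands the job in, once; it reports no verdict.
Trained networks look in the newest picture that a camera, given by its name, has taken for a name from the list of things; names that differ only in an ending like _2 or _b are one class to them, and where a whole thing is asked for, a point or a joint stands for the part that bears it (a point fixed in the world has none). Each returns a list of dicts, best first, with "confidence" (0 to 1); they miss things now and then, are a little off and sometimes report something else, mostly with a low value. They report only what shows in the picture. A call takes as long as a camera call.
- models.recognise(thing, camera): "extent" ([left, top, right, bottom] in pixels, round what is visible of it).
- models.silhouettes(thing, camera): "region" (400x640 bool, what is visible of it) and "extent" ([left, top, right, bottom] in pixels, round what is visible of it).
The state is a dict: "t": time; "qpos": joint angles; "qd": joint speeds; "effort": joint torques, N m; "ee_pos": TCP position; "ee_rot": TCP orientation; "force": force on the tool from outside, world axes, zero at the start; "moment": the same for the moment, N m; "gripper_width": finger opening in m.
Only numpy, scipy, OpenCV 4.12 (cv2) and the standard library are available. Lean on these libraries where they do the work, as an engineer would, in place of code of your own. Each camera call takes 0.05 s, during which the arm holds its last target.

## Task

Clear the bone-handled burnisher off the oak flap into the wooden tool tray and tip every brass cage pillar that lies on the flap up to stand on its square foot, on the flap. With all that done, flip the blower's lock-off lever fully forward, squeeze the paddle switch fully against the handle and keep it squeezed for about ten seconds while the pillars stand in the draught, then let the paddle go and flip the lock-off lever fully back. Leave the pillars standing on the flap and do not shift the other things lying about.

Things in the scene. Friction and masses are not known exactly. Their poses are not given: they have to be found in the camera images.
- flap: fixed oak flap folded down on the cabinet top as a ledge, a level board 320 (its x) x 400 (its y) x 12 mm thick; origin at the centre of its underside, z up, so its upper face is at z = 12 mm
- blower: fixed grinder-shaped blower on a steel base; origin on the table under the handle, x forward along the barrel to the nozzle, z up. Handle: bar y -20 to 20, x -150 to 105 mm, 46 mm high, axis 85 mm and top 108 mm above the table; then a collar of radius 30 mm, x 98 to 128, and the nozzle to x = 155. Paddle along the +y side of the handle, lock-off lever upright at that side in front
- paddle (a joint): paddle switch, rad: 0 = out, 0.14 = squeezed fully against the handle. Black plate 148 x 30 x 6 mm on edge, hinged about the vertical at its rear end (blower x -130, y 30 mm), free end at x = 17. Springs back; needs about 3 N at the pad to start, 7 N to bottom. With the lock-off lever back a block stops it near 0.03
- paddle_pad (a point): where to squeeze: paddle's outer face at mid-height, 85 mm from its hinge, level with the handle axis; moves with the paddle. Over handle and paddle there: about 64 mm released, 53 mm squeezed. The handle's bare far side (blower y = -20 mm) takes the other finger
- lockoff (a joint): lock-off lever, rad: 0 = leaning back (locked; starts within 0.15), 0.55 = upright, 1.1 = fully forward towards the nozzle (free). Stays where left; about 1 N at the tip moves it. Swings in the blower's x-z plane about an axis along y at x = 20, y = 30 mm, 65 mm above the table
- lockoff_tip (a point): centre of the round cross-bar at the lever's tip, 16 mm thick and 22 mm long along the blower's y; 85 mm from the lever's pivot; moves with the lever, 137 mm above the table at both ends of the swing and 150 mm when upright
- burnisher: bone-handled burnisher, 150 mm long, along its x with the steel blade to +x: handle 90 x 17 x 15 mm centred at x = -30 mm, blade 60 x 10 x 8 mm; origin at the middle of the underside; grip the handle at about x = -15 mm. Starts on the flap's strip farthest from the robot, roughly along y
- tray: fixed dark wooden tool tray, 220 (its x) x 130 (its y) x 32 mm high outside, walls 6 mm; origin under its centre
- tray_in (a point): centre of the tray's inner floor, 6 mm above the table, axes as the tray
- pillar1: brass cage pillar 130 mm long, 0.16 kg; may be absent. Body x: foot to ball, origin at mid-length, axis at body z = 17 mm. Square weighted foot 34 x 34 x 12 mm (x -65 to -53), shaft 14 mm thick, ball 34 mm across centred on the axis at x = +48 (113 mm from the sole). Starts lying level, ball towards the robot. Held by the ball it swings freely between the fingers
- pillar1_foot (a point): centre of the sole (the flat end face of the foot) of pillar1; the end it stands on
- pillar2: brass cage pillar 130 mm long, 0.16 kg; may be absent. Body x: foot to ball, origin at mid-length, axis at body z = 17 mm. Square weighted foot 34 x 34 x 12 mm (x -65 to -53), shaft 14 mm thick, ball 34 mm across centred on the axis at x = +48 (113 mm from the sole). Starts lying level, ball towards the robot. Held by the ball it swings freely between the fingers
- pillar2_foot (a point): centre of the sole (the flat end face of the foot) of pillar2; the end it stands on
- pillar3: brass cage pillar 130 mm long, 0.16 kg; may be absent. Body x: foot to ball, origin at mid-length, axis at body z = 17 mm. Square weighted foot 34 x 34 x 12 mm (x -65 to -53), shaft 14 mm thick, ball 34 mm across centred on the axis at x = +48 (113 mm from the sole). Starts lying level, ball towards the robot. Held by the ball it swings freely between the fingers
- pillar3_foot (a point): centre of the sole (the flat end face of the foot) of pillar3; the end it stands on
- pillar4: brass cage pillar 130 mm long, 0.16 kg; may be absent. Body x: foot to ball, origin at mid-length, axis at body z = 17 mm. Square weighted foot 34 x 34 x 12 mm (x -65 to -53), shaft 14 mm thick, ball 34 mm across centred on the axis at x = +48 (113 mm from the sole). Starts lying level, ball towards the robot. Held by the ball it swings freely between the fingers
- pillar4_foot (a point): centre of the sole (the flat end face of the foot) of pillar4; the end it stands on
- cage_door: silver-plated birdcage door, a barred frame 116 x 86 x 6 mm lying flat, bystander; origin at the centre of its underside
- whistle: copper whistle tube 120 mm long, 18 mm thick, lying, bystander; origin at the centre of its underside
- snail_cam: brass snail cam, a lobed disc about 60 mm across, 8 mm thick with a 16 mm high hub, bystander; origin at the centre of its underside
- loupe: jeweller's loupe of black horn, a cone 48 mm wide and 34 mm high, bystander; origin at the centre of its underside
- oil_jar: capped amber glass jar 52 mm wide, 65 mm high, bystander; origin at the centre of its underside
- driver: screwdriver 150 mm long, lying, bystander; origin at the centre of its underside

How it is judged:
On the way, in this order (a step that is already met when the one before it is completed fails the run):
1. the burnisher is in the tray and every pillar stands on its foot on the flap (x of burnisher in the frame of tray_in between -0.1 and 0.1 m and y of burnisher in the frame of tray_in between -0.055 and 0.055 m and z of burnisher in the frame of tray_in between -0.01 and 0.022 m and angle between each of pillar1, pillar2, pillar3, pillar4's own x axis and vertical below 0.12 rad and x of pillar1_foot in the frame of flap between -0.16 and 0.16 m and y of pillar1_foot in the frame of flap between -0.2 and 0.2 m and z of pillar1_foot in the frame of flap between 0.004 and 0.02 m and x of pillar2_foot in the frame of flap between -0.16 and 0.16 m and y of pillar2_foot in the frame of flap between -0.2 and 0.2 m and z of pillar2_foot in the frame of flap between 0.004 and 0.02 m and x of pillar3_foot in the frame of flap between -0.16 and 0.16 m and y of pillar3_foot in the frame of flap between -0.2 and 0.2 m and z of pillar3_foot in the frame of flap between 0.004 and 0.02 m and x of pillar4_foot in the frame of flap between -0.16 and 0.16 m and y of pillar4_foot in the frame of flap between -0.2 and 0.2 m and z of pillar4_foot in the frame of flap between 0.004 and 0.02 m), for 0.3 s.
2. then the lock-off lever is flipped forward (value of joint lockoff above 0.9 rad), for 0.1 s.
3. the paddle is squeezed against the handle for 8 s, lever forward, every pillar standing (all of step 1 and value of joint paddle above 0.115 rad and value of joint lockoff above 0.8 rad), for 8 s.
4. the paddle is released and the lock-off lever flipped back (value of joint paddle below 0.02 rad and value of joint lockoff below 0.2 rad), for 0.2 s.
At the end, for the whole second after the job is handed in: Every pillar present stands upright (within 0.12 rad) on its foot on the flap, sole centre over the flap; the burnisher lies at rest in the tray (origin within 100 mm along, 55 mm across, of its middle, under 22 mm up); paddle out (under 0.02 rad), lever back (under 0.2 rad) (all of step 1 and all of step 4 and linear speed of each of pillar1, pillar2, pillar3, pillar4, burnisher below 0.03 m/s); the robot touches nothing.
It fails at once if one of the other loose things is shifted by more than 30 mm (distance of any of cage_door, whistle, snail_cam, loupe, oil_jar, driver from where it was at the start of the episode above 0.03 m).
Of pillar1, pillar2, pillar3, pillar4 only 2 to 4 are there at a start; the rules pass over those that are not, and their reading is None.
At some moment in a run one of pillar1, pillar2, pillar3, pillar4, burnisher may be knocked a few centimetres aside while the robot is not near it.
Once in a run the grip may slacken for a moment while it holds something.
It also fails if it takes over 208 s, if anything falls off the work surface, if the arm or the gripper's body presses on something with over 40 N, if the wrist force passes 120 N, or if a joint passes its speed limit or range.

## Working session

There is one attempt and no reset: what is moved stays moved. The work goes in short steps, Python scripts to look and compute and a tool call to move; the robot and the scene stay as the last step left them, time stands still between calls to the robot, and variables do not carry over. Pictures are saved under pics/ and viewed, and the job is handed in when it is done.

Besides the shell and the picture viewer there is one more tool, called after "Call:" as name(argument=value, ...) on one line, values as JSON. carry_out: Moves the arm, as the interface text tells. Its arguments: {"type":"object","properties":{"moves":{"type":"array"},"grip":{"type":"number"},"force":{"type":"number"}},"required":["moves"]}

```bash
mkdir -p pics; cat > h.py <<'E'
from plant import robot, vision, models
import numpy as np, cv2
from scipy.spatial.transform import Rotation as R
def save(name,fn):
    im,d=vision.grab_frame(name); cv2.imwrite('pics/'+fn,im[:,:,::-1]); return im,d
def att(c):
    a=np.array(c['attitude'],float)
    return R.from_quat(a).as_matrix() if a.size==4 else a.reshape(3,3)
def cloud(name,d):
    c=vision.get_calibration(name);K=np.array(c['intrinsics'])
    v,u=np.mgrid[0:400,0:640]
    P=np.stack([(u-K[0,2])/K[0,0]*d,(v-K[1,2])/K[1,1]*d,d],-1)
    W=P@att(c).T+np.array(c['position']); W[d<=0]=np.nan
    return W
E
python3 - <<'E'
from h import *
print(robot.observe())
for n in ['side','top','wrist']:
    print(n,vision.get_calibration(n)); im,d=save(n,n+'0.png'); np.save(n+'0.npy',d)
E
```

```text
{'t': 0.0, 'qpos': array([-1.352816  ,  0.62931653,  0.03842371,  1.5183347 , -0.02702795,
        0.99631296, -0.01997904]), 'qd': array([-0.00085707,  0.00061574, -0.00082922, -0.00017165, -0.00131685,
        0.00031908,  0.00087716]), 'effort': array([ 9.67030865e-04, -5.49722242e+01,  1.14403166e+00, -1.86637348e+01,
       -5.21851983e-02,  2.37435289e-02,  1.53422989e-04]), 'ee_pos': array([0.18177193, 0.6234245 , 0.22658359]), 'ee_rot': array([ 1.41403953e-01,  9.89951545e-01, -9.17163562e-04, -1.36988756e-04]), 'force': array([ 0.15367409, -0.46518754, -0.64233496]), 'moment': array([ 0.02316546,  0.01070705, -0.03957833]), 'gripper_width': 0.09374723440347675}
side {'intrinsics': array([[402.62633352,   0.        , 318.92314789],
       [  0.        , 402.62633352, 192.41583066],
       [  0.        ,   0.        ,   1.        ]]), 'position': array([ 0.0896889 , -1.0203254 ,  0.81074915]), 'attitude': array([ 0.85484727, -0.17803795,  0.10926949, -0.47497243])}
top {'intrinsics': array([[440.66756888,   0.        , 319.61609767],
       [  0.        , 440.66756888, 204.65296839],
       [  0.        ,   0.        ,   1.        ]]), 'position': array([0.47779722, 0.04811092, 1.24273641]), 'attitude': array([ 0.71081045, -0.70236066,  0.03130614, -0.02139926])}
wrist {'intrinsics': array([[309.70691629,   0.        , 316.43279307],
       [  0.        , 309.70691629, 199.09977602],
       [  0.        ,   0.        ,   1.        ]]), 'tool_from_camera': array([[-6.97326595e-04, -9.60166730e-01, -2.79426850e-01,
         8.12933130e-02],
       [ 9.99999674e-01, -7.83266044e-04,  1.95899673e-04,
        -9.19350442e-04],
       [-4.06961912e-04, -2.79426622e-01,  9.60166963e-01,
        -1.57094918e-01],
       [ 0.00000000e+00,  0.00000000e+00,  0.00000000e+00,
         1.00000000e+00]])}
```

View pics/top0.png

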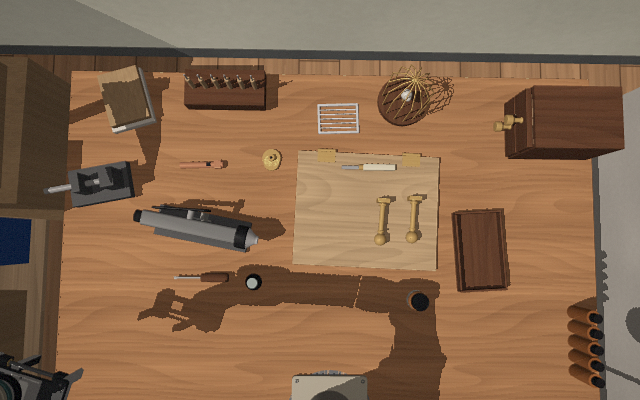

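View pics/side0.png

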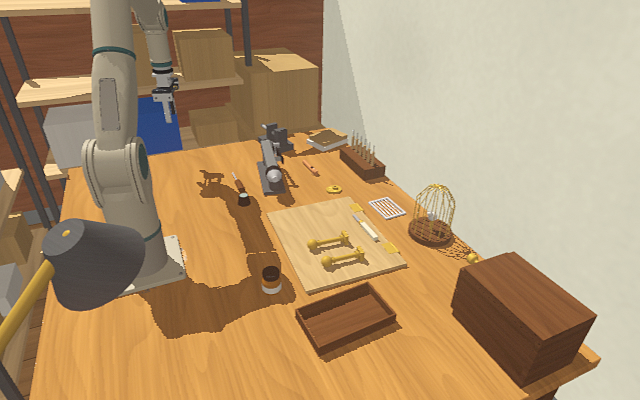

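```bash
python3 - <<'E'
from h import *
for n in ['top','side']:
    d=np.load(n+'0.npy');W=cloud(n,d)
    for t in ['flap','blower','paddle','lockoff','burnisher','tray','pillar1','cage_door','whistle','snail_cam','loupe','oil_jar','driver']:
        # newest picture used
        for o in models.silhouettes(t,n)[:5]:
            m=o['region']; p=W[m]; p=p[~np.isnan(p[:,0])]
            if len(p)<5: continue
            print(n,t,round(o['confidence'],2),np.round(o['extent']).astype(int),'med',np.round(np.median(p,0),3),'min',np.round(np.percentile(p,2,0),3),'max',np.round(np.percentile(p,98,0),3))
E
```

```text
top flap 0.77 [294 148 435 270] med [ 0.555 -0.088  0.013] min [ 0.403 -0.291  0.007] max [0.714 0.094 0.018]
top blower 0.92 [129 203 259 251] med [0.504 0.348 0.104] min [0.448 0.21  0.001] max [0.552 0.502 0.119]
top paddle 0.46 [153 205 212 213] med [0.55  0.399 0.098] min [ 0.542  0.322 -0.002] max [0.564 0.491 0.109]
top lockoff 0.45 [188 211 206 219] med [0.53  0.348 0.137] min [0.522 0.326 0.09 ] max [0.54  0.365 0.154]
top burnisher 0.52 [339 162 394 174] med [ 0.676 -0.113  0.026] min [ 0.669 -0.173  0.015] max [ 0.685 -0.033  0.032]
top tray 0.81 [451 209 506 293] med [ 0.446 -0.416  0.007] min [ 0.342 -0.477  0.001] max [ 0.554 -0.345  0.035]
top pillar1 0.82 [404 196 421 243] med [ 0.532 -0.223  0.039] min [ 0.474 -0.24   0.027] max [ 0.594 -0.208  0.049]
top pillar1 0.62 [372 197 390 244] med [ 0.514 -0.137  0.038] min [ 0.462 -0.154  0.013] max [ 0.588 -0.121  0.05 ]
top cage_door 0.7 [319 103 357 135] med [ 0.802 -0.028  0.005] min [ 0.777 -0.075 -0.003] max [0.861 0.039 0.011]
top cage_door 0.35 [182 162 221 171] med [0.678 0.356 0.018] min [0.671 0.308 0.001] max [0
[... 1439 characters left out ...]
0.592 -0.219  0.047]
side pillar1 0.72 [307 230 350 251] med [ 0.522 -0.145  0.034] min [ 0.462 -0.16   0.02 ] max [ 0.585 -0.13   0.046]
side cage_door 0.54 [369 195 408 220] med [ 0.817 -0.017  0.004] min [ 0.775 -0.077 -0.003] max [0.861 0.04  0.008]
side snail_cam 0.5 [326 187 338 195] med [0.695 0.161 0.007] min [ 0.674  0.143 -0.001] max [0.724 0.185 0.017]
side loupe 0.64 [328 184 339 193] med [0.695 0.162 0.007] min [ 0.668  0.143 -0.001] max [0.723 0.191 0.017]
side loupe 0.51 [238 193 252 209] med [0.352 0.2   0.019] min [ 0.334  0.19  -0.001] max [0.375 0.252 0.036]
side oil_jar 0.98 [258 266 282 296] med [ 0.306 -0.253  0.042] min [ 0.286 -0.264 -0.001] max [ 0.332 -0.215  0.066]
```

```bash
python3 - <<'E'
from h import *
M=R.from_quat(robot.observe()['ee_rot']).as_matrix();print('toolaxes(cols x,y,z)\n',M.round(3))
def ax(p):
    q=p[:,:2]-p[:,:2].mean(0);w,v=np.linalg.eigh(q.T@q);return v[:,1],w
for n in ['top','side']:
    d=np.load(n+'0.npy');W=cloud(n,d)
    for t,lo,hi in [('pillar1',.02,.06),('burnisher',.017,.05),('tray',.025,.045),('flap',.005,.02),('blower',.09,.12),('paddle',.07,.12),('lockoff',.11,.18)]:
        for o in models.silhouettes(t,n)[:2]:
            m=cv2.erode(o['region'].astype(np.uint8),np.ones((2,2)))>0
            p=W[m];p=p[~np.isnan(p[:,0])];p=p[(p[:,2]>lo)&(p[:,2]<hi)]
            if len(p)<6: continue
            b=cv2.minAreaRect((p[:,:2]*1000).astype(np.float32))
            v,w=ax(p);print(n,t,len(p),'conf',round(o['confidence'],2),'yaw',np.degrees(np.arctan2(v[1],v[0])).round(1),'rect',np.round(b[0],0),np.round(b[1],0),round(b[2],1),'zmax',np.percentile(p[:,2],95).round(3))
            if t in('pillar1','burnisher'):
                s=(p[:,:2]-p[:,:2].mean(0))@v; 
                for k in np.linspace(s.min(),s.max(),9)[:-1]:
                    dd=(s>=k)&(s<k+(s.max()-s.min())/8)
                    if dd.sum(): print('   ',p[dd].mean(0).round(3),np.ptp((p[dd][:,:2]-p[:,:2].mean(0))@np.array([-v[1],v[0]])).round(3),'z',p[dd][:,2].max().round(3))
E
python3 - <<'E'
import cv2
im=cv2.imread('pics/top0.png');cv2.imwrite('pics/t0z.png',cv2.resize(im[130:300,100:300],None,fx=4,fy=3.5,interpolation=2)[:600])
E
```

```text
toolaxes(cols x,y,z)
 [[-0.96  0.28 -0.  ]
 [ 0.28  0.96  0.  ]
 [ 0.    0.   -1.  ]]
top pillar1 256 conf 0.82 yaw 175.9 rect [ 532. -225.] [ 31. 121.] 87.5 zmax 0.047
    [ 0.585 -0.228  0.043] 0.031 z 0.051
    [ 0.571 -0.227  0.037] 0.01 z 0.042
    [ 0.555 -0.227  0.036] 0.011 z 0.041
    [ 0.539 -0.227  0.035] 0.011 z 0.039
    [ 0.524 -0.224  0.036] 0.009 z 0.04
    [ 0.509 -0.224  0.037] 0.009 z 0.043
    [ 0.493 -0.221  0.041] 0.022 z 0.048
    [ 0.479 -0.22   0.043] 0.028 z 0.05
top pillar1 276 conf 0.62 yaw 175.2 rect [ 524. -138.] [ 29. 124.] 86.1 zmax 0.048
    [ 0.579 -0.142  0.043] 0.029 z 0.052
    [ 0.563 -0.142  0.037] 0.011 z 0.041
    [ 0.547 -0.141  0.036] 0.008 z 0.04
    [ 0.531 -0.139  0.036] 0.009 z 0.04
    [ 0.515 -0.138  0.035] 0.012 z 0.04
    [ 0.5   -0.136  0.036] 0.014 z 0.042
    [ 0.484 -0.135  0.041] 0.026 z 0.049
    [ 0.47  -0.133  0.042] 0.028 z 0.049
top burnisher 239 conf 0.52 yaw 89.7 rect [ 675. -104.] [ 14. 143.] 0.7 zmax 0.03
    [ 0.675 -0.166  0.026] 0.014 z 0.033
    [ 0.675 -0.148  0.026] 0.014 z 0.031
    [ 0.676 -0.13   0.026] 0.014 z
[... 1536 characters left out ...]
24] 0.016 z 0.029
    [ 0.674 -0.154  0.024] 0.016 z 0.03
    [ 0.672 -0.138  0.025] 0.012 z 0.028
    [ 0.674 -0.119  0.025] 0.014 z 0.029
    [ 0.673 -0.102  0.025] 0.016 z 0.028
    [ 0.674 -0.086  0.025] 0.008 z 0.028
    [ 0.673 -0.067  0.021] 0.004 z 0.022
    [ 0.675 -0.048  0.02 ] 0.007 z 0.023
side tray 692 conf 0.83 yaw -174.5 rect [ 446. -415.] [220. 131.] 3.6 zmax 0.033
side flap 6871 conf 0.79 yaw 88.0 rect [ 560. -103.] [400. 326.] 87.6 zmax 0.014
side blower 468 conf 0.91 yaw 77.3 rect [509. 331.] [295.  74.] 76.7 zmax 0.112
side blower 21 conf 0.36 yaw 85.5 rect [545. 357.] [77.  9.] 82.7 zmax 0.101
side lockoff 19 conf 0.5 yaw 177.7 rect [531. 347.] [13. 16.] 74.1 zmax 0.148
```

View pics/t0z.png

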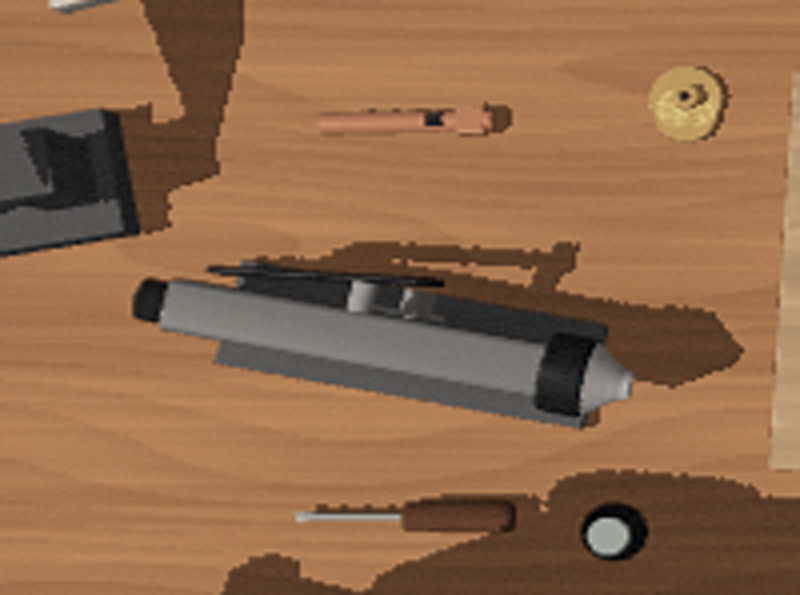

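Call:
carry_out(moves=[{"dx": 0.0224, "dy": -0.0339, "rz": -0.0186}, {"dx": 0.0224, "dy": -0.0339, "rz": -0.0186}, {"dx": 0.0224, "dy": -0.0339, "rz": -0.0186}, {"dx": 0.0224, "dy": -0.0339, "rz": -0.0186}, {"dx": 0.0224, "dy": -0.0339, "rz": -0.0186}], grip=60)

```text
$.moves[0]: bad value
```

Call:
carry_out(moves=[{"dx": 0.0224, "dy": -0.0339, "rz": -0.0186}, {"dx": 0.0224, "dy": -0.0339, "rz": -0.0186}, {"dx": 0.0224, "dy": -0.0339, "rz": -0.0186}, {"dx": 0.0224, "dy": -0.0339, "rz": -0.0186}, {"dx": 0.0224, "dy": -0.0339, "rz": -0.0186}])

```text
$.moves[0]: bad value
```

Call:
carry_out(moves=[{"dx": 0.0224, "dy": -0.0339, "dz": 0, "rx": 0, "ry": 0, "rz": -0.0186}, {"dx": 0.0224, "dy": -0.0339, "dz": 0, "rx": 0, "ry": 0, "rz": -0.0186}, {"dx": 0.0224, "dy": -0.0339, "dz": 0, "rx": 0, "ry": 0, "rz": -0.0186}, {"dx": 0.0224, "dy": -0.0339, "dz": 0, "rx": 0, "ry": 0, "rz": -0.0186}, {"dx": 0.0224, "dy": -0.0339, "dz": 0, "rx": 0, "ry": 0, "rz": -0.0186}], grip=60)

```text
t: 2.57
ee_pos: [0.2947, 0.4529, 0.2277]
ee_rot: [0.285, 0.958, 0.0, 0.0]
force: [0.9, 0.3, 0.5]
gripper_width: 0.0645
```

Call:
carry_out(moves=[{"dx": 0.0224, "dy": -0.0339, "dz": 0, "rx": 0, "ry": 0, "rz": -0.0186}, {"dx": 0.0224, "dy": -0.0339, "dz": 0, "rx": 0, "ry": 0, "rz": -0.0186}, {"dx": 0.0224, "dy": -0.0339, "dz": 0, "rx": 0, "ry": 0, "rz": -0.0186}, {"dx": 0.0224, "dy": -0.0339, "dz": 0, "rx": 0, "ry": 0, "rz": -0.0186}, {"dx": 0.0224, "dy": -0.0339, "dz": 0, "rx": 0, "ry": 0, "rz": -0.0186}])

```text
t: 2.98
ee_pos: [0.4068, 0.2834, 0.2278]
ee_rot: [0.422, 0.907, 0.0, 0.0]
force: [0.9, -0.2, 0.7]
gripper_width: 0.0599
```

Call:
carry_out(moves=[{"dx": 0.0224, "dy": -0.0339, "dz": 0, "rx": 0, "ry": 0, "rz": -0.0186}, {"dx": 0.0224, "dy": -0.0339, "dz": 0, "rx": 0, "ry": 0, "rz": -0.0186}, {"dx": 0.0224, "dy": -0.0339, "dz": 0, "rx": 0, "ry": 0, "rz": -0.0186}, {"dx": 0.0224, "dy": -0.0339, "dz": 0, "rx": 0, "ry": 0, "rz": -0.0186}, {"dx": 0.0224, "dy": -0.0339, "dz": 0, "rx": 0, "ry": 0, "rz": -0.0186}])

```text
t: 3.4
ee_pos: [0.5189, 0.1138, 0.2278]
ee_rot: [0.549, 0.836, 0.0, 0.0]
force: [0.4, 0.8, 0.6]
gripper_width: 0.0597
```

Call:
carry_out(moves=[{"dx": 0.0224, "dy": -0.0339, "dz": 0, "rx": 0, "ry": 0, "rz": -0.0186}, {"dx": 0.0224, "dy": -0.0339, "dz": 0, "rx": 0, "ry": 0, "rz": -0.0186}, {"dx": 0.0224, "dy": -0.0339, "dz": 0, "rx": 0, "ry": 0, "rz": -0.0186}, {"dx": 0.0224, "dy": -0.0339, "dz": 0, "rx": 0, "ry": 0, "rz": -0.0186}, {"dx": 0.0224, "dy": -0.0339, "dz": 0, "rx": 0, "ry": 0, "rz": -0.0186}])

```text
t: 3.82
ee_pos: [0.6309, -0.0557, 0.2277]
ee_rot: [0.665, 0.747, 0.0, 0.0]
force: [0.8, 1.5, 0.7]
gripper_width: 0.0597
```

Call:
carry_out(moves=[{"dx": 0.022, "dy": -0.033, "dz": -0.01, "rx": 0, "ry": 0, "rz": -0.0185}, {"dx": 0.022, "dy": -0.033, "dz": -0.01, "rx": 0, "ry": 0, "rz": -0.0185}, {"dx": 0, "dy": 0, "dz": -0.03, "rx": 0, "ry": 0, "rz": 0}, {"dx": 0, "dy": 0, "dz": -0.03, "rx": 0, "ry": 0, "rz": 0}, {"dx": 0, "dy": 0, "dz": 0, "rx": 0, "ry": 0, "rz": 0}])

```text
t: 4.23
ee_pos: [0.67, -0.1195, 0.1412]
ee_rot: [0.707, 0.707, -0.003, -0.005]
force: [-1.0, 0.9, -1.5]
gripper_width: 0.0601
```

```bash
cat >> h.py <<'E'
def wcloud(d,st):
    c=vision.get_calibration('wrist');K=np.array(c['intrinsics']);T=np.array(c['tool_from_camera'])
    v,u=np.mgrid[0:400,0:640]
    x=(u-K[0,2])/K[0,0];y=(v-K[1,2])/K[1,1];th=np.hypot(x,y)+1e-9
    s=np.tan(np.minimum(th,1.5))/th
    P=np.stack([x*s*d,y*s*d,d],-1)
    P=P@T[:3,:3].T+T[:3,3]
    W=P@R.from_quat(st['ee_rot']).as_matrix().T+np.array(st['ee_pos']);W[d<=0]=np.nan
    return W
def wlook(fn,things,lo=.005,hi=.2):
    st=robot.observe();im,d=save('wrist',fn);W=wcloud(d,st)
    out=[]
    for t in things:
        for o in models.silhouettes(t,'wrist')[:3]:
            p=W[o['region']];p=p[~np.isnan(p[:,0])];p=p[(p[:,2]>lo)&(p[:,2]<hi)]
            if len(p)<10: continue
            b=cv2.minAreaRect((p[:,:2]*1000).astype(np.float32))
            print(t,round(o['confidence'],2),np.round(o['extent']).astype(int),'mean',p.mean(0).round(3),'rect',np.round(b[0]),np.round(b[1]),round(b[2],1),'z95',np.percentile(p[:,2],95).round(3)); out.append((t,p))
    return im,d,W,out
def slook(fn,name,things,lo=.005,hi=.2):
    im,d=save(name,fn);W=cloud(name,d);out=[]
    for t in things:
        for o in models.silhouettes(t,name)[:3]:
            p=W[o['region']];p=p[~np.isnan(p[:,0])];p=p[(p[:,2]>lo)&(p[:,2]<hi)]
            if len(p)<6: continue
            b=cv2.minAreaRect((p[:,:2]*1000).astype(np.float32))
            print(name,t,round(o['confidence'],2),np.round(o['extent']).astype(int),'mean',p.mean(0).round(3),'rect',np.round(b[0]),np.round(b[1]),round(b[2],1),'z95',np.percentile(p[:,2],95).round(3)); out.append((t,p))
    return im,d,W,out
E
python3 - <<'E'
from h import *
print(robot.observe()['qpos'].round(2))
wlook('w1.png',['burnisher','pillar1'],.016)
E
```

```text
[-0.07  0.8   0.37  1.5  -0.33  0.92  0.41]
burnisher 0.57 [316 100 335 257] mean [ 0.677 -0.108  0.025] rect [ 678. -103.] [ 17. 149.] 0.1 z95 0.028
pillar1 0.75 [118 203 235 249] mean [ 0.537 -0.137  0.037] rect [ 528. -140.] [ 35. 125.] 86.1 z95 0.046
pillar1 0.43 [142 275 160 288] mean [ 0.482 -0.208  0.031] rect [ 482. -208.] [20.  6.] 14.6 z95 0.038
```

View pics/w1.png

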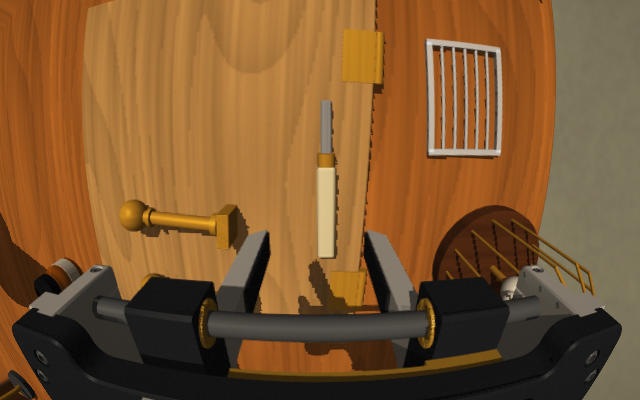

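Call:
carry_out(moves=[{"dx": 0.002, "dy": 0.003, "dz": -0.035, "rx": 0, "ry": 0, "rz": 0}, {"dx": 0, "dy": 0, "dz": -0.035, "rx": 0, "ry": 0, "rz": 0}, {"dx": 0, "dy": 0, "dz": -0.03, "rx": 0, "ry": 0, "rz": 0}, {"dx": 0, "dy": 0, "dz": 0, "rx": 0, "ry": 0, "rz": 0}, {"dx": 0, "dy": 0, "dz": 0, "rx": 0, "ry": 0, "rz": 0}])

```text
t: 4.8
ee_pos: [0.6764, -0.1166, 0.0485]
ee_rot: [0.706, 0.708, 0.0, 0.0]
force: [0.3, -0.3, -0.1]
gripper_width: 0.0598
```

Target z ≈ 0.036.

Call:
carry_out(moves=[{"dx": 0.0005, "dy": -0.001, "dz": -0.0125, "rx": 0, "ry": 0, "rz": 0}, {"dx": 0, "dy": 0, "dz": 0, "rx": 0, "ry": 0, "rz": 0}, {"dx": 0, "dy": 0, "dz": 0, "rx": 0, "ry": 0, "rz": 0}])

```text
t: 5.05
ee_pos: [0.6774, -0.1182, 0.0365]
ee_rot: [0.706, 0.708, 0.001, 0.001]
force: [0.3, 0.0, -0.5]
gripper_width: 0.0598
```

Call:
carry_out(moves=[{"dx": 0, "dy": 0, "dz": 0, "rx": 0, "ry": 0, "rz": 0}, {"dx": 0, "dy": 0, "dz": 0, "rx": 0, "ry": 0, "rz": 0}, {"dx": 0, "dy": 0, "dz": 0, "rx": 0, "ry": 0, "rz": 0}, {"dx": 0, "dy": 0, "dz": 0, "rx": 0, "ry": 0, "rz": 0}, {"dx": 0, "dy": 0, "dz": 0, "rx": 0, "ry": 0, "rz": 0}], grip=0, force=35)

```text
t: 5.47
ee_pos: [0.6766, -0.118, 0.0352]
ee_rot: [0.706, 0.708, 0.0, 0.0]
force: [-0.6, -0.1, -0.2]
gripper_width: 0.0297
```

Call:
carry_out(moves=[{"dx": 0, "dy": 0, "dz": 0, "rx": 0, "ry": 0, "rz": 0}, {"dx": 0, "dy": 0, "dz": 0.03, "rx": 0, "ry": 0, "rz": 0}, {"dx": 0, "dy": 0, "dz": 0.04, "rx": 0, "ry": 0, "rz": 0}, {"dx": 0, "dy": 0, "dz": 0.03, "rx": 0, "ry": 0, "rz": 0}, {"dx": 0, "dy": 0, "dz": 0, "rx": 0, "ry": 0, "rz": 0}])

```text
t: 5.88
ee_pos: [0.6807, -0.1195, 0.142]
ee_rot: [0.706, 0.708, 0.003, 0.005]
force: [0.1, -0.9, 1.2]
gripper_width: 0.0007
```

Call:
carry_out(moves=[{"dx": 0, "dy": 0, "dz": 0, "rx": 0, "ry": 0, "rz": 0}, {"dx": 0, "dy": 0, "dz": 0, "rx": 0, "ry": 0, "rz": 0}, {"dx": 0, "dy": 0, "dz": 0, "rx": 0, "ry": 0, "rz": 0}, {"dx": 0, "dy": 0, "dz": 0, "rx": 0, "ry": 0, "rz": 0}, {"dx": 0, "dy": 0, "dz": 0, "rx": 0, "ry": 0, "rz": 0}], grip=50)

```text
t: 6.3
ee_pos: [0.6757, -0.1178, 0.1335]
ee_rot: [0.706, 0.708, -0.001, -0.001]
force: [-0.5, 0.6, -0.2]
gripper_width: 0.0305
```

```bash
python3 - <<'E'
from h import *
print(robot.observe()['ee_pos'])
wlook('w2.png',['burnisher'],.016)
E
```

```text
[ 0.67568197 -0.11780262  0.13352299]
burnisher 0.98 [300 100 319 261] mean [ 0.668 -0.106  0.025] rect [ 668. -101.] [ 16. 148.] 0.0 z95 0.028
burnisher 0.43 [131 278 184 305] mean [ 0.498 -0.217  0.036] rect [ 500. -223.] [26. 59.] 73.8 z95 0.045
```

View pics/w2.png

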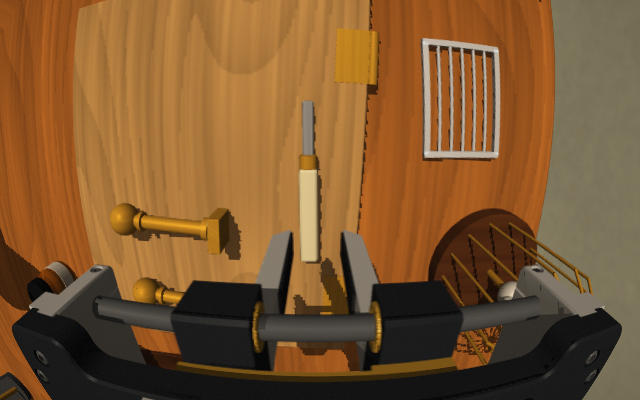

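Call:
carry_out(moves=[{"dx": -0.008, "dy": 0, "dz": -0.035, "rx": 0, "ry": 0, "rz": 0}, {"dx": 0, "dy": 0, "dz": -0.035, "rx": 0, "ry": 0, "rz": 0}, {"dx": 0, "dy": 0, "dz": -0.028, "rx": 0, "ry": 0, "rz": 0}, {"dx": 0, "dy": 0, "dz": 0, "rx": 0, "ry": 0, "rz": 0}, {"dx": 0, "dy": 0, "dz": 0, "rx": 0, "ry": 0, "rz": 0}])

```text
t: 6.82
ee_pos: [0.6682, -0.1182, 0.0361]
ee_rot: [0.706, 0.708, -0.0, -0.0]
force: [-0.1, -0.4, 1.0]
gripper_width: 0.0497
```

Call:
carry_out(moves=[{"dx": 0, "dy": 0, "dz": 0, "rx": 0, "ry": 0, "rz": 0}, {"dx": 0, "dy": 0, "dz": 0, "rx": 0, "ry": 0, "rz": 0}, {"dx": 0, "dy": 0, "dz": 0, "rx": 0, "ry": 0, "rz": 0}, {"dx": 0, "dy": 0, "dz": 0, "rx": 0, "ry": 0, "rz": 0}, {"dx": 0, "dy": 0, "dz": 0, "rx": 0, "ry": 0, "rz": 0}], grip=0, force=35)

```text
t: 7.23
ee_pos: [0.6685, -0.1179, 0.0371]
ee_rot: [0.706, 0.708, 0.0, 0.0]
force: [-0.3, 0.9, 0.2]
gripper_width: 0.0202
```

Call:
carry_out(moves=[{"dx": 0, "dy": 0, "dz": 0, "rx": 0, "ry": 0, "rz": 0}, {"dx": 0, "dy": 0, "dz": 0, "rx": 0, "ry": 0, "rz": 0}, {"dx": 0, "dy": 0, "dz": 0, "rx": 0, "ry": 0, "rz": 0}, {"dx": 0, "dy": 0, "dz": 0, "rx": 0, "ry": 0, "rz": 0}, {"dx": 0, "dy": 0, "dz": 0, "rx": 0, "ry": 0, "rz": 0}])

```text
t: 7.65
ee_pos: [0.6685, -0.1179, 0.0371]
ee_rot: [0.706, 0.708, 0.0, -0.0]
force: [-0.1, 0.3, 2.4]
gripper_width: 0.0168
```

Call:
carry_out(moves=[{"dx": 0, "dy": 0, "dz": 0.03, "rx": 0, "ry": 0, "rz": 0}, {"dx": 0, "dy": 0, "dz": 0.04, "rx": 0, "ry": 0, "rz": 0}, {"dx": 0, "dy": 0, "dz": 0.03, "rx": 0, "ry": 0, "rz": 0}, {"dx": -0.0185, "dy": -0.0228, "dz": 0, "rx": 0, "ry": 0, "rz": -0.0368}, {"dx": -0.0185, "dy": -0.0228, "dz": 0, "rx": 0, "ry": 0, "rz": -0.0368}])

```text
t: 8.07
ee_pos: [0.6337, -0.1624, 0.1393]
ee_rot: [0.784, 0.621, 0.002, 0.002]
force: [-0.2, -1.0, -1.2]
gripper_width: 0.0168
```

Call:
carry_out(moves=[{"dx": -0.0185, "dy": -0.0228, "dz": 0, "rx": 0, "ry": 0, "rz": -0.0368}, {"dx": -0.0185, "dy": -0.0228, "dz": 0, "rx": 0, "ry": 0, "rz": -0.0368}, {"dx": -0.0185, "dy": -0.0228, "dz": 0, "rx": 0, "ry": 0, "rz": -0.0368}, {"dx": -0.0185, "dy": -0.0228, "dz": 0, "rx": 0, "ry": 0, "rz": -0.0368}, {"dx": -0.0185, "dy": -0.0228, "dz": 0, "rx": 0, "ry": 0, "rz": -0.0368}])

```text
t: 8.48
ee_pos: [0.538, -0.2784, 0.137]
ee_rot: [0.929, 0.37, 0.0, -0.0]
force: [-0.4, -1.2, -0.1]
gripper_width: 0.0168
```

Call:
carry_out(moves=[{"dx": -0.0185, "dy": -0.0228, "dz": 0, "rx": 0, "ry": 0, "rz": -0.0368}, {"dx": -0.0185, "dy": -0.0228, "dz": 0, "rx": 0, "ry": 0, "rz": -0.0368}, {"dx": -0.0185, "dy": -0.0228, "dz": 0, "rx": 0, "ry": 0, "rz": -0.0368}, {"dx": -0.0185, "dy": -0.0228, "dz": 0, "rx": 0, "ry": 0, "rz": -0.0368}, {"dx": -0.0185, "dy": -0.0228, "dz": 0, "rx": 0, "ry": 0, "rz": -0.0368}])

```text
t: 8.9
ee_pos: [0.4456, -0.3924, 0.137]
ee_rot: [0.996, 0.09, 0.0, -0.0]
force: [0.7, 0.5, -0.2]
gripper_width: 0.0166
```

Call:
carry_out(moves=[{"dx": -0.0165, "dy": -0.0228, "dz": 0, "rx": 0, "ry": 0, "rz": -0.0368}, {"dx": 0, "dy": 0, "dz": 0, "rx": 0, "ry": 0, "rz": 0}, {"dx": 0, "dy": 0, "dz": 0, "rx": 0, "ry": 0, "rz": 0}])

```text
t: 9.15
ee_pos: [0.4285, -0.4159, 0.137]
ee_rot: [0.999, 0.033, -0.0, 0.0]
force: [1.7, -0.2, -1.3]
gripper_width: 0.0162
```

```bash
python3 - <<'E'
from h import *
print(robot.observe()['qpos'].round(2))
slook('s3.png','side',['burnisher','tray'],.005,.2)
E
```

```text
[ 0.29  0.78  0.73  1.77 -0.67  0.86 -0.17]
side burnisher 0.64 [317 284 360 297] mean [ 0.401 -0.422  0.124] rect [ 420. -419.] [100.  15.] 4.0 z95 0.128
side burnisher 0.53 [257 141 284 196] mean [0.493 0.316 0.067] rect [523. 432.] [496.  99.] 75.4 z95 0.111
side tray 0.75 [294 282 394 363] mean [ 0.445 -0.416  0.014] rect [ 447. -414.] [223. 133.] 2.9 z95 0.032
side tray 0.56 [275 148 280 159] mean [0.546 0.373 0.093] rect [546. 367.] [73.  8.] 82.4 z95 0.101
```

View pics/s3.png

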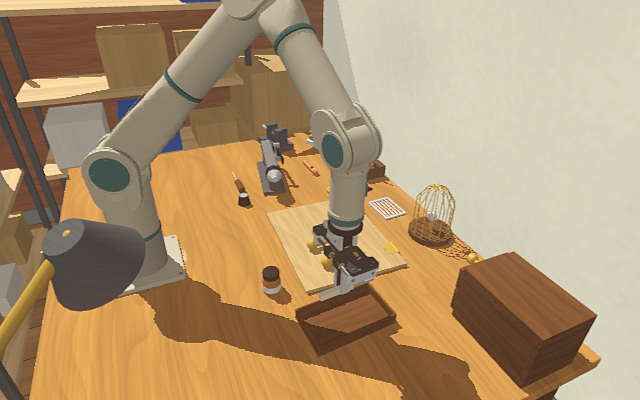

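Call:
carry_out(moves=[{"dx": 0.002, "dy": 0.002, "dz": -0.035, "rx": 0, "ry": 0, "rz": 0}, {"dx": 0, "dy": 0, "dz": -0.035, "rx": 0, "ry": 0, "rz": 0}, {"dx": 0, "dy": 0, "dz": -0.034, "rx": 0, "ry": 0, "rz": 0}, {"dx": 0, "dy": 0, "dz": 0, "rx": 0, "ry": 0, "rz": 0}, {"dx": 0, "dy": 0, "dz": 0, "rx": 0, "ry": 0, "rz": 0}])

```text
t: 9.72
ee_pos: [0.4329, -0.4107, 0.0318]
ee_rot: [0.999, 0.036, -0.0, -0.001]
force: [0.0, 0.3, -0.2]
gripper_width: 0.0168
```

Call:
carry_out(moves=[{"dx": 0, "dy": 0, "dz": 0, "rx": 0, "ry": 0, "rz": 0}, {"dx": 0, "dy": 0, "dz": 0, "rx": 0, "ry": 0, "rz": 0}, {"dx": 0, "dy": 0, "dz": 0, "rx": 0, "ry": 0, "rz": 0}, {"dx": 0, "dy": 0, "dz": 0, "rx": 0, "ry": 0, "rz": 0}, {"dx": 0, "dy": 0, "dz": 0, "rx": 0, "ry": 0, "rz": 0}], grip=40)

```text
t: 10.13
ee_pos: [0.4323, -0.4123, 0.0334]
ee_rot: [0.999, 0.035, 0.0, 0.0]
force: [-0.3, 0.8, -0.0]
gripper_width: 0.04
```

Call:
carry_out(moves=[{"dx": 0, "dy": 0, "dz": 0.03, "rx": 0, "ry": 0, "rz": 0}, {"dx": 0, "dy": 0, "dz": 0.04, "rx": 0, "ry": 0, "rz": 0}, {"dx": 0, "dy": 0, "dz": 0.04, "rx": 0, "ry": 0, "rz": 0}, {"dx": 0, "dy": 0.02, "dz": 0.03, "rx": 0, "ry": 0, "rz": 0}, {"dx": 0, "dy": 0, "dz": 0, "rx": 0, "ry": 0, "rz": 0}])

```text
t: 10.55
ee_pos: [0.4341, -0.3926, 0.1787]
ee_rot: [0.999, 0.036, 0.004, 0.002]
force: [0.8, 0.5, -0.2]
gripper_width: 0.0398
```

```bash
python3 - <<'E'
from h import *
print(robot.observe()['ee_pos'])
slook('s4.png','side',['burnisher','pillar1'],.005,.2)
wlook('w4.png',['burnisher','pillar1'],.005,.2)
E
```

```text
[ 0.43414433 -0.3925702   0.17867684]
side burnisher 0.75 [318 304 372 330] mean [ 0.437 -0.415  0.017] rect [ 449. -413.] [148.  21.] 1.8 z95 0.023
side pillar1 0.47 [306 239 328 252] mean [ 0.489 -0.139  0.031] rect [ 499. -125.] [66. 72.] 78.4 z95 0.044
burnisher 0.8 [325 102 347 241] mean [ 0.447 -0.411  0.018] rect [ 451. -411.] [148.  19.] 5.1 z95 0.022
burnisher 0.61 [269  69 407 278] mean [ 0.46  -0.412  0.012] rect [ 448. -413.] [220. 131.] 3.6 z95 0.032
pillar1 0.77 [ 83  44 124 160] mean [ 0.528 -0.144  0.035] rect [ 528. -129.] [ 65. 142.] 89.1 z95 0.046
pillar1 0.6 [143  28 192 154] mean [ 0.535 -0.231  0.037] rect [ 536. -223.] [ 43. 137.] 85.4 z95 0.046
```

View pics/w4.png

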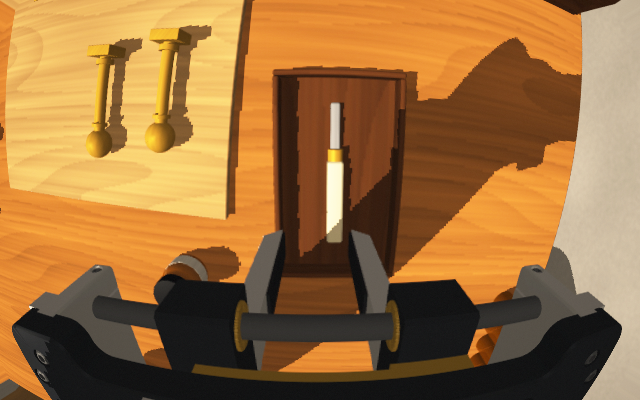

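Call:
carry_out(moves=[{"dx": 0.008, "dy": 0.033, "dz": 0, "rx": 0, "ry": 0, "rz": -0.009}, {"dx": 0.008, "dy": 0.033, "dz": 0, "rx": 0, "ry": 0, "rz": -0.009}, {"dx": 0.008, "dy": 0.033, "dz": -0.01, "rx": 0, "ry": 0, "rz": -0.009}, {"dx": 0.008, "dy": 0.033, "dz": -0.025, "rx": 0, "ry": 0, "rz": -0.009}, {"dx": 0.008, "dy": 0.033, "dz": -0.025, "rx": 0, "ry": 0, "rz": -0.009}], grip=60)

```text
t: 11.27
ee_pos: [0.472, -0.2274, 0.1126]
ee_rot: [0.999, -0.037, 0.0, 0.001]
force: [1.4, 0.7, -0.7]
gripper_width: 0.0598
```

Call:
carry_out(moves=[{"dx": 0, "dy": 0, "dz": 0, "rx": 0, "ry": 0, "rz": 0}, {"dx": 0, "dy": 0, "dz": 0, "rx": 0, "ry": 0, "rz": 0}, {"dx": 0, "dy": 0, "dz": 0, "rx": 0, "ry": 0, "rz": 0}])

```text
t: 11.52
ee_pos: [0.4713, -0.2293, 0.1131]
ee_rot: [0.999, -0.036, -0.001, 0.001]
force: [-0.1, 0.1, 1.1]
gripper_width: 0.0599
```

```bash
cat >> h.py <<'E'
def sph(p):
    # fit sphere r=0.017
    from scipy.optimize import least_squares
    f=lambda c:np.linalg.norm(p-c,axis=1)-.017
    r=least_squares(f,p.mean(0)-[0,0,.01],loss='soft_l1',f_scale=.001);return r.x
E
python3 - <<'E'
from h import *
print(robot.observe()['ee_pos'])
im,d,W,out=wlook('w5.png',['pillar1'],.017,.2)
for t,p in out:
    for tip in [p[:,0].min()]:
        q=p[p[:,0]<np.percentile(p[:,0],1)+.022]; 
        if len(q)>20: print(len(q),sph(q).round(4))
E
```

```text
[ 0.47131187 -0.22929843  0.11310436]
pillar1 0.91 [280  54 327 222] mean [ 0.535 -0.227  0.038] rect [ 532. -226.] [ 33. 128.] 86.4 z95 0.046
pillar1 0.63 [170  78 225 235] mean [ 0.529 -0.143  0.038] rect [ 525. -139.] [ 34. 129.] 84.8 z95 0.046
1078 [ 0.4833 -0.2227  0.0286]
933 [ 0.4762 -0.1351  0.0285]
```

View pics/w5.png

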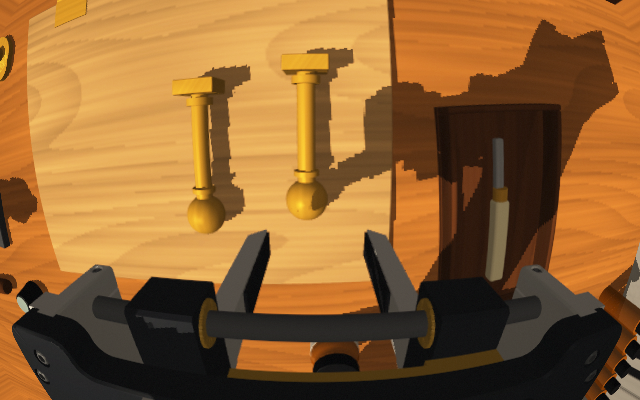

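Call:
carry_out(moves=[{"dx": 0.012, "dy": 0.006, "dz": -0.025, "rx": 0, "ry": 0, "rz": 0}, {"dx": 0, "dy": 0, "dz": -0.03, "rx": 0, "ry": 0, "rz": 0}, {"dx": 0, "dy": 0, "dz": -0.022, "rx": 0, "ry": 0, "rz": 0}, {"dx": 0, "dy": 0, "dz": 0, "rx": 0, "ry": 0, "rz": 0}, {"dx": 0, "dy": 0, "dz": 0, "rx": 0, "ry": 0, "rz": 0}])

```text
t: 12.03
ee_pos: [0.4835, -0.2241, 0.0366]
ee_rot: [0.999, -0.037, 0.0, 0.0]
force: [0.8, 0.5, -0.6]
gripper_width: 0.0603
```

Call:
carry_out(moves=[{"dx": 0, "dy": 0, "dz": 0, "rx": 0, "ry": 0, "rz": 0}, {"dx": 0, "dy": 0, "dz": 0, "rx": 0, "ry": 0, "rz": 0}, {"dx": 0, "dy": 0, "dz": 0, "rx": 0, "ry": 0, "rz": 0}, {"dx": 0, "dy": 0, "dz": 0, "rx": 0, "ry": 0, "rz": 0}, {"dx": 0, "dy": 0, "dz": 0, "rx": 0, "ry": 0, "rz": 0}], grip=0, force=20)

```text
t: 12.45
ee_pos: [0.4839, -0.2223, 0.0369]
ee_rot: [0.999, -0.036, 0.0, 0.0]
force: [-0.4, -0.5, 1.2]
gripper_width: 0.0332
```

Call:
carry_out(moves=[{"dx": 0, "dy": 0, "dz": 0, "rx": 0, "ry": 0, "rz": 0}, {"dx": 0, "dy": 0, "dz": 0, "rx": 0, "ry": 0, "rz": 0}, {"dx": 0, "dy": 0, "dz": 0, "rx": 0, "ry": 0, "rz": 0}, {"dx": 0, "dy": 0, "dz": 0, "rx": 0, "ry": 0, "rz": 0}])

```text
t: 12.78
ee_pos: [0.4839, -0.2223, 0.0368]
ee_rot: [0.999, -0.036, 0.0, 0.0]
force: [-0.6, -0.3, 3.1]
gripper_width: 0.0333
```

Call:
carry_out(moves=[{"dx": 0.01, "dy": 0, "dz": 0.02, "rx": 0, "ry": 0, "rz": 0}, {"dx": 0.01, "dy": 0, "dz": 0.02, "rx": 0, "ry": 0, "rz": 0}, {"dx": 0.01, "dy": 0, "dz": 0.02, "rx": 0, "ry": 0, "rz": 0}, {"dx": 0.01, "dy": 0, "dz": 0.02, "rx": 0, "ry": 0, "rz": 0}, {"dx": 0.01, "dy": 0, "dz": 0.02, "rx": 0, "ry": 0, "rz": 0}])

```text
t: 13.2
ee_pos: [0.5338, -0.2215, 0.137]
ee_rot: [0.999, -0.036, -0.001, -0.0]
force: [0.2, -0.1, -3.2]
gripper_width: 0.0328
```

Call:
carry_out(moves=[{"dx": 0.005, "dy": 0, "dz": 0.015, "rx": 0, "ry": 0, "rz": 0}, {"dx": 0, "dy": 0, "dz": 0.01, "rx": 0, "ry": 0, "rz": 0}, {"dx": 0, "dy": 0, "dz": 0, "rx": 0, "ry": 0, "rz": 0}, {"dx": 0, "dy": 0, "dz": 0, "rx": 0, "ry": 0, "rz": 0}, {"dx": 0, "dy": 0, "dz": 0, "rx": 0, "ry": 0, "rz": 0}])

```text
t: 13.62
ee_pos: [0.5377, -0.2216, 0.1604]
ee_rot: [0.999, -0.036, -0.001, -0.001]
force: [-0.2, 0.4, -1.3]
gripper_width: 0.0327
```

Call:
carry_out(moves=[{"dx": 0, "dy": 0, "dz": 0, "rx": 0, "ry": 0, "rz": 0}, {"dx": 0, "dy": 0, "dz": 0, "rx": 0, "ry": 0, "rz": 0}, {"dx": 0, "dy": 0, "dz": 0, "rx": 0, "ry": 0, "rz": 0}, {"dx": 0, "dy": 0, "dz": 0, "rx": 0, "ry": 0, "rz": 0}, {"dx": 0, "dy": 0, "dz": 0, "rx": 0, "ry": 0, "rz": 0}])

```text
t: 14.03
ee_pos: [0.5386, -0.2222, 0.1614]
ee_rot: [0.999, -0.036, -0.0, -0.0]
force: [-0.5, -1.1, -2.3]
gripper_width: 0.0326
```

```bash
python3 - <<'E'
from h import *
print(robot.observe()['ee_pos'])
im,d,W,out=slook('s6.png','side',['pillar1'],.005,.2)
x=im[150:350,220:470];cv2.imwrite('pics/s6z.png',cv2.resize(x,None,fx=3,fy=3)[:,:,::-1])
E
```

```text
[ 0.5386376  -0.22218914  0.16135148]
side pillar1 0.84 [339 217 353 256] mean [ 0.545 -0.221  0.078] rect [ 576. -179.] [163.  45.] 55.9 z95 0.163
side pillar1 0.59 [306 233 342 250] mean [ 0.514 -0.141  0.033] rect [ 519. -138.] [141. 107.] 62.8 z95 0.045
```

View pics/s6z.png

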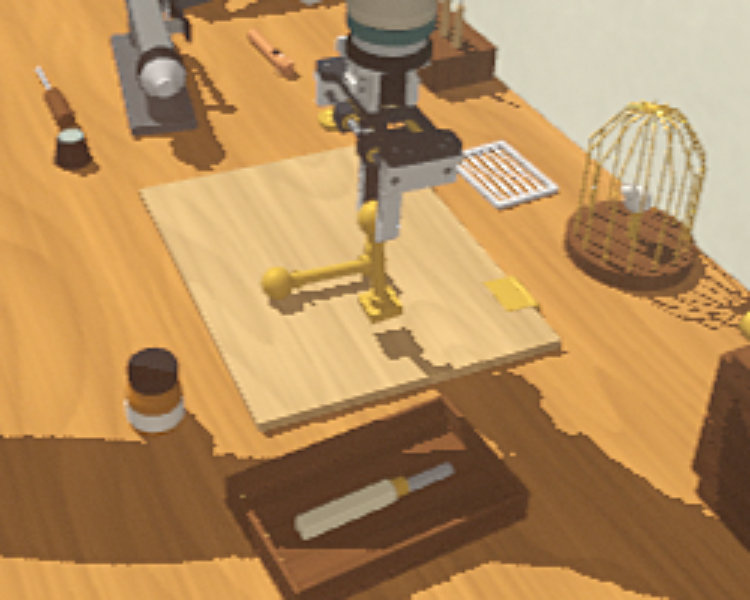

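Call:
carry_out(moves=[{"dx": 0, "dy": 0, "dz": -0.01, "rx": 0, "ry": 0, "rz": 0}, {"dx": 0, "dy": 0, "dz": -0.008, "rx": 0, "ry": 0, "rz": 0}, {"dx": 0, "dy": 0, "dz": -0.005, "rx": 0, "ry": 0, "rz": 0}, {"dx": 0, "dy": 0, "dz": -0.003, "rx": 0, "ry": 0, "rz": 0}, {"dx": 0, "dy": 0, "dz": 0, "rx": 0, "ry": 0, "rz": 0}])

```text
t: 14.55
ee_pos: [0.539, -0.222, 0.1352]
ee_rot: [0.999, -0.036, 0.0, -0.0]
force: [-0.1, -0.1, -1.9]
gripper_width: 0.0328
```

Call:
carry_out(moves=[{"dx": 0, "dy": 0, "dz": 0, "rx": 0, "ry": 0, "rz": 0}, {"dx": 0, "dy": 0, "dz": -0.002, "rx": 0, "ry": 0, "rz": 0}, {"dx": 0, "dy": 0, "dz": 0, "rx": 0, "ry": 0, "rz": 0}, {"dx": 0, "dy": 0, "dz": 0, "rx": 0, "ry": 0, "rz": 0}])

```text
t: 14.88
ee_pos: [0.5401, -0.2227, 0.1349]
ee_rot: [0.999, -0.036, 0.002, 0.0]
force: [0.5, 0.4, 7.6]
gripper_width: 0.0332
```

```bash
python3 - <<'E'
from h import *
s=robot.observe();print(s['ee_pos'],s['force'])
im,d=vision.grab_frame('side')
x=im[170:290,260:420];cv2.imwrite('pics/s7z.png',cv2.resize(x,None,fx=5,fy=5)[:,:,::-1])
E
```

```text
[ 0.5400647  -0.22271845  0.13486726] [0.5188318  0.42188359 7.60170452]
```

View pics/s7z.png

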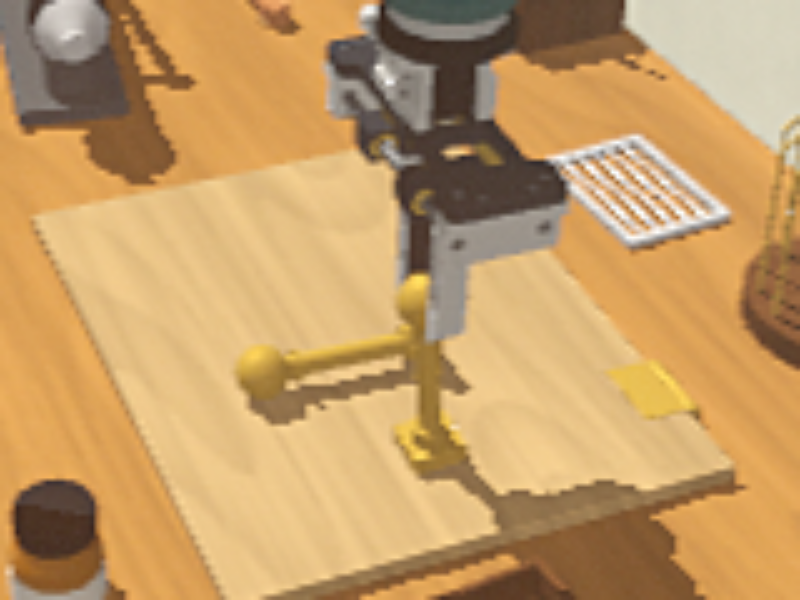

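Call:
carry_out(moves=[{"dx": 0, "dy": 0, "dz": 0.001, "rx": 0, "ry": 0, "rz": 0}, {"dx": 0, "dy": 0, "dz": 0, "rx": 0, "ry": 0, "rz": 0}], force=6)

```text
t: 15.1
ee_pos: [0.5387, -0.2222, 0.1346]
ee_rot: [0.999, -0.036, 0.0, 0.0]
force: [0.6, 1.2, 0.1]
gripper_width: 0.0337
```

Call:
carry_out(moves=[{"dx": 0, "dy": 0, "dz": 0, "rx": 0, "ry": 0, "rz": 0}, {"dx": 0, "dy": 0, "dz": 0, "rx": 0, "ry": 0, "rz": 0}, {"dx": 0, "dy": 0, "dz": 0, "rx": 0, "ry": 0, "rz": 0}, {"dx": 0, "dy": 0, "dz": 0, "rx": 0, "ry": 0, "rz": 0}, {"dx": 0, "dy": 0, "dz": 0, "rx": 0, "ry": 0, "rz": 0}], grip=60)

```text
t: 15.52
ee_pos: [0.5387, -0.2222, 0.1345]
ee_rot: [0.999, -0.036, -0.0, 0.0]
force: [-0.6, 1.0, -0.5]
gripper_width: 0.0589
```

Call:
carry_out(moves=[{"dx": 0, "dy": 0, "dz": 0.02, "rx": 0, "ry": 0, "rz": 0}, {"dx": 0, "dy": 0, "dz": 0.03, "rx": 0, "ry": 0, "rz": 0}, {"dx": 0, "dy": 0, "dz": 0.03, "rx": 0, "ry": 0, "rz": 0}, {"dx": -0.04, "dy": 0, "dz": 0, "rx": 0, "ry": 0, "rz": 0}, {"dx": -0.04, "dy": 0, "dz": 0, "rx": 0, "ry": 0, "rz": 0}])

```text
t: 15.93
ee_pos: [0.4604, -0.2232, 0.216]
ee_rot: [0.999, -0.034, 0.002, 0.002]
force: [-1.9, -0.2, 0.6]
gripper_width: 0.0596
```

```bash
python3 - <<'E'
from h import *
s=robot.observe();print(s['ee_pos'],s['force'])
im,d,W,out=wlook('w8.png',['pillar1'],.017,.2)
E
```

```text
[ 0.46035248 -0.22318317  0.2160071 ] [-1.89080371 -0.18394213  0.59365292]
pillar1 0.67 [283  90 330 134] mean [ 0.543 -0.222  0.136] rect [ 543. -222.] [33. 33.] 86.0 z95 0.141
pillar1 0.61 [216  78 253 195] mean [ 0.527 -0.141  0.038] rect [ 526. -139.] [ 35. 128.] 84.9 z95 0.046
```

View pics/w8.png

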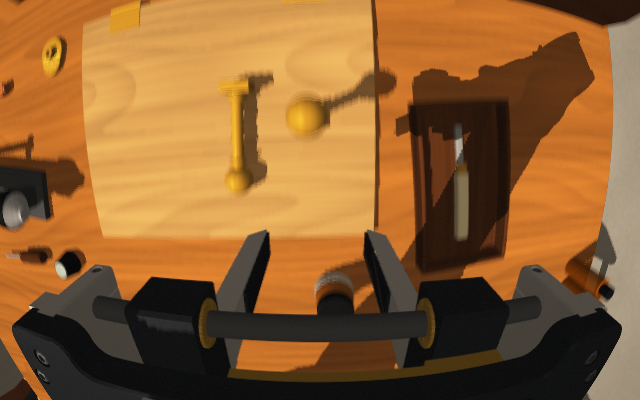

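Call:
carry_out(moves=[{"dx": 0.008, "dy": 0.04, "dz": 0, "rx": 0, "ry": 0, "rz": 0}, {"dx": 0.007, "dy": 0.04, "dz": 0, "rx": 0, "ry": 0, "rz": 0}, {"dx": 0, "dy": 0.007, "dz": -0.035, "rx": 0, "ry": 0, "rz": 0}, {"dx": 0, "dy": 0, "dz": -0.035, "rx": 0, "ry": 0, "rz": 0}, {"dx": 0, "dy": 0, "dz": 0, "rx": 0, "ry": 0, "rz": 0}])

```text
t: 16.45
ee_pos: [0.4713, -0.1316, 0.1403]
ee_rot: [0.999, -0.034, -0.004, -0.001]
force: [-1.7, 1.0, -0.4]
gripper_width: 0.0602
```

Call:
carry_out(moves=[{"dx": 0, "dy": 0, "dz": 0, "rx": 0, "ry": 0, "rz": 0}, {"dx": 0, "dy": 0, "dz": 0, "rx": 0, "ry": 0, "rz": 0}])

```text
t: 16.62
ee_pos: [0.4743, -0.1368, 0.1458]
ee_rot: [0.999, -0.037, 0.001, 0.001]
force: [0.7, -0.6, 0.0]
gripper_width: 0.0603
```

```bash
python3 - <<'E'
from h import *
s=robot.observe();print(s['ee_pos'],s['force'])
im,d,W,out=wlook('w9.png',['pillar1'],.017,.2)
for t,p in out:
        q=p[p[:,0]<np.percentile(p[:,0],1)+.022]; print(len(q),sph(q).round(4))
E
```

```text
[ 0.47434544 -0.13682483  0.14584505] [ 0.70787842 -0.5645656   0.01475459]
pillar1 0.97 [292  72 336 221] mean [ 0.528 -0.139  0.038] rect [ 525. -140.] [ 34. 128.] 85.6 z95 0.046
pillar1 0.78 [383 103 475 157] mean [ 0.544 -0.217  0.099] rect [ 543. -221.] [35. 34.] 86.5 z95 0.141
823 [ 0.4762 -0.1351  0.0286]
2515 [ 0.5412 -0.2203  0.122 ]
```

Ball at (0.476, -0.135). Descend to z 0.037.

Call:
carry_out(moves=[{"dx": 0.002, "dy": 0.001, "dz": -0.035, "rx": 0, "ry": 0, "rz": 0}, {"dx": 0, "dy": 0, "dz": -0.035, "rx": 0, "ry": 0, "rz": 0}, {"dx": 0, "dy": 0, "dz": -0.0385, "rx": 0, "ry": 0, "rz": 0}, {"dx": 0, "dy": 0, "dz": 0, "rx": 0, "ry": 0, "rz": 0}, {"dx": 0, "dy": 0, "dz": 0, "rx": 0, "ry": 0, "rz": 0}])

```text
t: 17.13
ee_pos: [0.4769, -0.1352, 0.0366]
ee_rot: [0.999, -0.036, 0.001, -0.0]
force: [-0.2, -1.4, 0.2]
gripper_width: 0.0605
```

Call:
carry_out(moves=[{"dx": 0, "dy": 0, "dz": 0, "rx": 0, "ry": 0, "rz": 0}, {"dx": 0, "dy": 0, "dz": 0, "rx": 0, "ry": 0, "rz": 0}, {"dx": 0, "dy": 0, "dz": 0, "rx": 0, "ry": 0, "rz": 0}, {"dx": 0, "dy": 0, "dz": 0, "rx": 0, "ry": 0, "rz": 0}, {"dx": 0, "dy": 0, "dz": 0, "rx": 0, "ry": 0, "rz": 0}], grip=0, force=20)

```text
t: 17.55
ee_pos: [0.4761, -0.1342, 0.0364]
ee_rot: [0.999, -0.036, 0.0, 0.0]
force: [0.2, -1.3, 1.1]
gripper_width: 0.0329
```

Call:
carry_out(moves=[{"dx": 0, "dy": 0, "dz": 0, "rx": 0, "ry": 0, "rz": 0}, {"dx": 0, "dy": 0, "dz": 0, "rx": 0, "ry": 0, "rz": 0}, {"dx": 0, "dy": 0, "dz": 0, "rx": 0, "ry": 0, "rz": 0}, {"dx": 0, "dy": 0, "dz": 0, "rx": 0, "ry": 0, "rz": 0}])

```text
t: 17.88
ee_pos: [0.4761, -0.1342, 0.0363]
ee_rot: [0.999, -0.036, 0.0, 0.0]
force: [0.2, 0.4, 5.1]
gripper_width: 0.0326
```

Call:
carry_out(moves=[{"dx": 0, "dy": 0, "dz": 0.02, "rx": 0, "ry": 0, "rz": 0}, {"dx": 0, "dy": 0.005, "dz": 0.02, "rx": 0, "ry": 0, "rz": 0}, {"dx": 0, "dy": 0.005, "dz": 0.02, "rx": 0, "ry": 0, "rz": 0}, {"dx": 0, "dy": 0.005, "dz": 0.02, "rx": 0, "ry": 0, "rz": 0}, {"dx": 0, "dy": 0.005, "dz": 0.02, "rx": 0, "ry": 0, "rz": 0}])

```text
t: 18.3
ee_pos: [0.4751, -0.1137, 0.1365]
ee_rot: [0.999, -0.036, -0.001, -0.0]
force: [-0.3, 0.5, -0.6]
gripper_width: 0.0329
```

Call:
carry_out(moves=[{"dx": 0.005, "dy": 0, "dz": 0.015, "rx": 0, "ry": 0, "rz": 0}, {"dx": 0.005, "dy": 0, "dz": 0.01, "rx": 0, "ry": 0, "rz": 0}, {"dx": 0.005, "dy": 0, "dz": 0, "rx": 0, "ry": 0, "rz": 0}, {"dx": 0.005, "dy": 0, "dz": 0, "rx": 0, "ry": 0, "rz": 0}, {"dx": 0.005, "dy": 0, "dz": 0, "rx": 0, "ry": 0, "rz": 0}])

```text
t: 18.72
ee_pos: [0.5006, -0.1137, 0.1601]
ee_rot: [0.999, -0.036, -0.001, -0.0]
force: [-0.1, 0.2, -1.8]
gripper_width: 0.0329
```

Call:
carry_out(moves=[{"dx": 0, "dy": 0, "dz": 0, "rx": 0, "ry": 0, "rz": 0}, {"dx": 0, "dy": 0, "dz": 0, "rx": 0, "ry": 0, "rz": 0}, {"dx": 0, "dy": 0, "dz": 0, "rx": 0, "ry": 0, "rz": 0}, {"dx": 0, "dy": 0, "dz": 0, "rx": 0, "ry": 0, "rz": 0}, {"dx": 0, "dy": 0, "dz": 0, "rx": 0, "ry": 0, "rz": 0}])

```text
t: 19.13
ee_pos: [0.5004, -0.1143, 0.1609]
ee_rot: [0.999, -0.036, -0.0, -0.0]
force: [0.3, -0.8, -1.0]
gripper_width: 0.033
```

```bash
python3 - <<'E'
from h import *
s=robot.observe();print(s['ee_pos'],s['force'])
im,d=vision.grab_frame('side')
x=im[150:290,260:420];cv2.imwrite('pics/s10z.png',cv2.resize(x,None,fx=4,fy=4)[:,:,::-1])
E
```

```text
[ 0.50038274 -0.11426803  0.16085748] [ 0.25764575 -0.77865149 -0.96215572]
```

View pics/s10z.png

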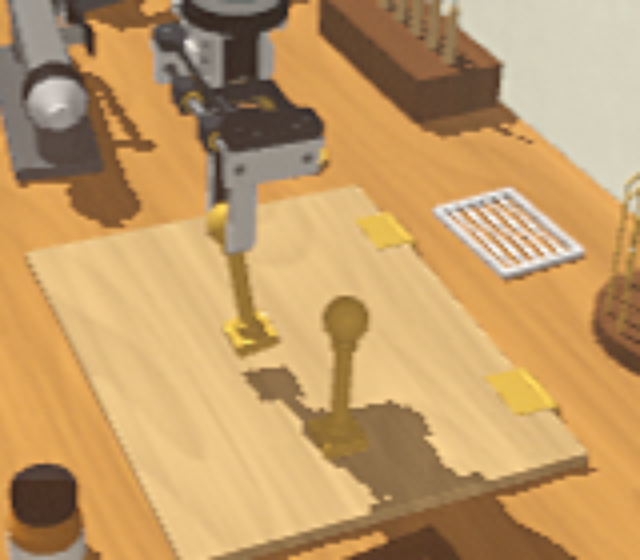

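Call:
carry_out(moves=[{"dx": 0, "dy": 0, "dz": 0, "rx": 0, "ry": 0, "rz": 0}, {"dx": 0, "dy": 0, "dz": -0.01, "rx": 0, "ry": 0, "rz": 0}, {"dx": 0, "dy": 0, "dz": -0.008, "rx": 0, "ry": 0, "rz": 0}, {"dx": 0, "dy": 0, "dz": -0.005, "rx": 0, "ry": 0, "rz": 0}, {"dx": 0, "dy": 0, "dz": -0.003, "rx": 0, "ry": 0, "rz": 0}])

```text
t: 19.6
ee_pos: [0.5005, -0.1141, 0.1343]
ee_rot: [0.999, -0.036, -0.0, -0.0]
force: [-1.6, 0.4, 22.9]
gripper_width: 0.0327
```

Call:
carry_out(moves=[{"dx": 0, "dy": 0, "dz": 0, "rx": 0, "ry": 0, "rz": 0}, {"dx": 0, "dy": 0, "dz": -0.0015, "rx": 0, "ry": 0, "rz": 0}, {"dx": 0, "dy": 0, "dz": 0, "rx": 0, "ry": 0, "rz": 0}, {"dx": 0, "dy": 0, "dz": 0, "rx": 0, "ry": 0, "rz": 0}])

```text
t: 19.93
ee_pos: [0.5017, -0.115, 0.1344]
ee_rot: [0.999, -0.036, 0.001, 0.0]
force: [-0.6, -0.2, 7.1]
gripper_width: 0.0329
```

Call:
carry_out(moves=[{"dx": 0, "dy": 0, "dz": 0.001, "rx": 0, "ry": 0, "rz": 0}, {"dx": 0, "dy": 0, "dz": 0, "rx": 0, "ry": 0, "rz": 0}], force=6)

```text
t: 20.1
ee_pos: [0.5007, -0.1141, 0.1345]
ee_rot: [0.999, -0.036, -0.0, -0.0]
force: [0.8, -0.2, -0.8]
gripper_width: 0.0334
```

Call:
carry_out(moves=[{"dx": 0, "dy": 0, "dz": 0, "rx": 0, "ry": 0, "rz": 0}, {"dx": 0, "dy": 0, "dz": 0, "rx": 0, "ry": 0, "rz": 0}, {"dx": 0, "dy": 0, "dz": 0, "rx": 0, "ry": 0, "rz": 0}, {"dx": 0, "dy": 0, "dz": 0, "rx": 0, "ry": 0, "rz": 0}, {"dx": 0, "dy": 0, "dz": 0, "rx": 0, "ry": 0, "rz": 0}], grip=60)

```text
t: 20.52
ee_pos: [0.5008, -0.1141, 0.1345]
ee_rot: [0.999, -0.036, -0.0, 0.0]
force: [0.3, -0.3, 0.4]
gripper_width: 0.0592
```

Call:
carry_out(moves=[{"dx": 0, "dy": 0, "dz": 0.02, "rx": 0, "ry": 0, "rz": 0}, {"dx": 0, "dy": 0, "dz": 0.03, "rx": 0, "ry": 0, "rz": 0}, {"dx": 0, "dy": 0, "dz": 0.04, "rx": 0, "ry": 0, "rz": 0}, {"dx": -0.02, "dy": 0.03, "dz": 0.02, "rx": 0, "ry": 0, "rz": 0}, {"dx": -0.02, "dy": 0.035, "dz": 0, "rx": 0, "ry": 0, "rz": 0}])

```text
t: 20.93
ee_pos: [0.4634, -0.0523, 0.2485]
ee_rot: [0.999, -0.038, 0.005, 0.001]
force: [1.0, 1.8, -1.3]
gripper_width: 0.0601
```

```bash
python3 - <<'E'
from h import *
s=robot.observe();print(s['ee_pos'],s['force'],s['qpos'].round(2))
im,d,W,out=slook('s11.png','side',['pillar1','burnisher','blower','lockoff','paddle'],.017,.2)
x=im[110:290,220:420];cv2.imwrite('pics/s11z.png',cv2.resize(x,None,fx=4,fy=3.3)[:,:,::-1])
slook('t11.png','top',['pillar1','blower','lockoff','paddle'],.017,.2)
E
```

```text
[ 0.463437   -0.05233122  0.24848199] [ 1.04301109  1.77037455 -1.33224791] [-0.65  0.52  1.04  2.01 -0.56  0.93 -0.96]
side pillar1 0.72 [337 222 353 265] mean [ 0.54  -0.227  0.079] rect [ 542. -223.] [37. 35.] 86.4 z95 0.139
side pillar1 0.64 [314 208 323 247] mean [ 0.504 -0.121  0.078] rect [ 506. -118.] [37. 33.] 86.9 z95 0.14
side burnisher 0.94 [318 303 373 328] mean [ 0.424 -0.414  0.02 ] rect [ 438. -412.] [126.  21.] 4.0 z95 0.023
side burnisher 0.24 [315 212 324 246] mean [ 0.504 -0.122  0.076] rect [ 504. -120.] [32. 31.] 66.6 z95 0.137
side blower 0.82 [255 138 285 196] mean [0.497 0.313 0.094] rect [526. 430.] [492.  86.] 77.2 z95 0.115
side blower 0.22 [317 304 374 330] mean [ 0.424 -0.414  0.02 ] rect [ 438. -412.] [126.  20.] 5.5 z95 0.023
top pillar1 0.56 [403 209 427 223] mean [ 0.542 -0.217  0.087] rect [ 543. -221.] [34. 34.] 85.5 z95 0.143
top blower 0.85 [134 205 257 250] mean [0.505 0.35  0.101] rect [506. 353.] [326.  94.] 79.3 z95 0.115
top blower 0.24 [186 211 210 222] mean [0.529 0.34  0.119] rect [530. 341.] [41. 19.] 78.9 z95 0.152
top lockoff 0.56 [186 212 208 221] mean [0.529 0.342 0.123] rect [530. 344.] [42. 22.] 81.1 z95 0.152
top paddle 0.69 [152 206 211 214] mean [0.549 0.391 0.099] rect [548. 392.] [145.  10.] 85.9 z95 0.105
top paddle 0.55 [406 292 430 314] mean [ 0.314 -0.232  0.057] rect [ 313. -234.] [48. 49.] 9.5 z95 0.068
```

View pics/s11z.png

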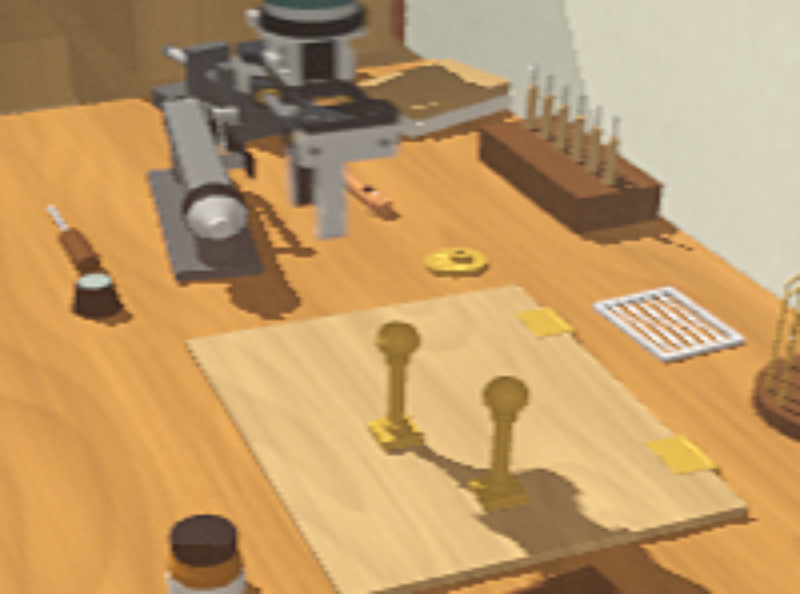

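View pics/t11.png

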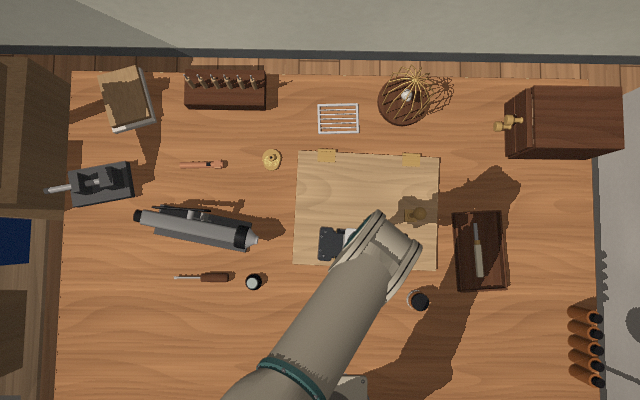

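Call:
carry_out(moves=[{"dx": 0.0057, "dy": 0.0325, "dz": 0.004, "rx": 0, "ry": 0, "rz": 0.037}, {"dx": 0.0057, "dy": 0.0325, "dz": 0.004, "rx": 0, "ry": 0, "rz": 0.037}, {"dx": 0.0057, "dy": 0.0325, "dz": 0.004, "rx": 0, "ry": 0, "rz": 0.037}, {"dx": 0.0057, "dy": 0.0325, "dz": 0.004, "rx": 0, "ry": 0, "rz": 0.037}, {"dx": 0.0057, "dy": 0.0325, "dz": 0.004, "rx": 0, "ry": 0, "rz": 0.037}], grip=0, force=30)

```text
t: 21.9
ee_pos: [0.4896, 0.1143, 0.2647]
ee_rot: [0.967, 0.254, 0.0, 0.0]
force: [0.3, 0.3, 0.0]
gripper_width: 0.0302
```

Call:
carry_out(moves=[{"dx": 0.0057, "dy": 0.0325, "dz": 0.004, "rx": 0, "ry": 0, "rz": 0.037}, {"dx": 0.0057, "dy": 0.0325, "dz": 0.004, "rx": 0, "ry": 0, "rz": 0.037}, {"dx": 0.0057, "dy": 0.0325, "dz": 0.004, "rx": 0, "ry": 0, "rz": 0.037}, {"dx": 0.0057, "dy": 0.0325, "dz": 0.004, "rx": 0, "ry": 0, "rz": 0.037}, {"dx": 0.0057, "dy": 0.0325, "dz": 0.004, "rx": 0, "ry": 0, "rz": 0.037}])

```text
t: 22.32
ee_pos: [0.5182, 0.2769, 0.2846]
ee_rot: [0.854, 0.521, -0.0, 0.0]
force: [0.9, -0.7, 0.1]
gripper_width: 0.0008
```

Call:
carry_out(moves=[{"dx": 0.0057, "dy": 0.0325, "dz": 0, "rx": 0, "ry": 0, "rz": 0.037}, {"dx": 0.0057, "dy": 0.0325, "dz": 0, "rx": 0, "ry": 0, "rz": 0.037}, {"dx": 0, "dy": 0, "dz": 0, "rx": 0, "ry": 0, "rz": 0}, {"dx": 0, "dy": 0, "dz": 0, "rx": 0, "ry": 0, "rz": 0}, {"dx": 0, "dy": 0, "dz": 0, "rx": 0, "ry": 0, "rz": 0}])

```text
t: 22.73
ee_pos: [0.5296, 0.3392, 0.2841]
ee_rot: [0.79, 0.613, -0.001, 0.001]
force: [-0.3, -1.1, 0.0]
gripper_width: 0.0005
```

```bash
python3 - <<'E'
from h import *
s=robot.observe();print(s['ee_pos'],R.from_quat(s['ee_rot']).as_matrix().round(3)[:,1],s['qpos'].round(2))
im,d,W,out=wlook('w12.png',['blower','lockoff','paddle'],.017,.2)
np.save('w12.npy',W)
E
```

```text
[0.52963746 0.33919427 0.28408138] [ 0.969 -0.247  0.   ] [-0.98  0.61  0.63  1.52 -0.38  1.14 -0.53]
blower 0.96 [262  36 337 281] mean [0.512 0.387 0.107] rect [518. 365.] [295.  78.] 77.0 z95 0.11
lockoff 0.77 [302 172 329 198] mean [0.531 0.349 0.134] rect [528. 340.] [46. 24.] 81.2 z95 0.151
paddle 0.91 [308  65 338 195] mean [0.55  0.393 0.1  ] rect [550. 394.] [144.   6.] 86.7 z95 0.101
paddle 0.39 [221 254 248 284] mean [0.358 0.218 0.031] rect [356. 215.] [36. 36.] 3.7 z95 0.035
paddle 0.28 [302 172 329 199] mean [0.531 0.349 0.135] rect [528. 341.] [45. 23.] 77.2 z95 0.151
```

View pics/w12.png

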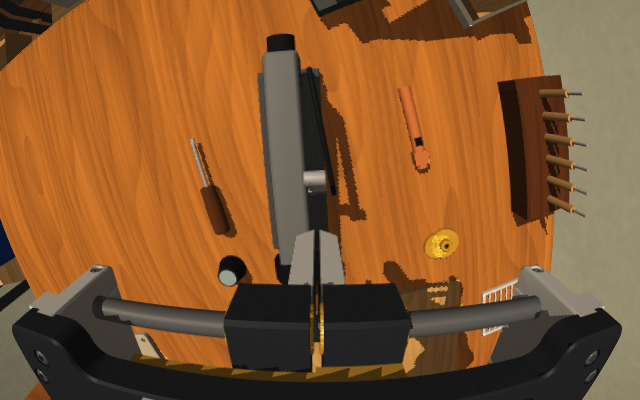

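```bash
python3 - <<'E'
from h import *
W=np.load('w12.npy')
P=W.reshape(-1,3);P=P[~np.isnan(P[:,0])]
P=P[(P[:,0]>.38)&(P[:,0]<.65)&(P[:,1]>.18)&(P[:,1]<.58)]
d=np.load('top0.npy');T=cloud('top',d).reshape(-1,3);T=T[~np.isnan(T[:,0])]
T=T[(T[:,0]>.38)&(T[:,0]<.65)&(T[:,1]>.18)&(T[:,1]<.58)]
for name,Q in [('wrist',P),('top',T)]:
    for yaw in np.radians([76.7]):
      for it in range(4):
        f=-np.array([np.cos(yaw),np.sin(yaw)]);l=np.array([-f[1],f[0]])  # +y left
        s=Q[:,:2]@f;w=Q[:,:2]@l
        h=(Q[:,2]>.104)&(Q[:,2]<.114)
        # handle top strip: bin by s
        cs=[];
        for k in np.arange(s[h].min(),s[h].max(),.01):
            m=h&(s>=k)&(s<k+.01)
            if m.sum()>15:
                a,b=np.percentile(w[m],[3,97]);cs.append((k+.005,(a+b)/2,b-a))
        cs=np.array(cs);g=(cs[:,2]<.046)&(cs[:,2]>.02)
        A=np.polyfit(cs[g,0],cs[g,1],1);yaw+=np.arctan(A[0]);
      print(name,'yaw fwd',np.degrees(yaw)-180,'slope',A,'n',g.sum(),'w',np.median(cs[g,2]).round(3))
      print(' s range z>.07',s[Q[:,2]>.07].min().round(4),s[Q[:,2]>.07].max().round(4), 'all',cs[:,0].min(),cs[:,0].max())
      bar=Q[:,2]>.125
      print(' bar s',np.percentile(s[bar],[2,50,98]).round(4),'w',np.percentile(w[bar],[2,50,98]).round(4),'z',Q[bar,2].max().round(3))
      np.save('bl_%s.npy'%name,cs)
      print(cs.round(3).tolist())
E
```

```text
wrist yaw fwd -101.58302398414041 slope [-7.39368034e-08  4.19220150e-01] n 22 w 0.035
 s range z>.07 -0.6093 -0.3121 all -0.5835213852132516 -0.31352138521325135
 bar s [-0.4754 -0.4627 -0.4419] w [0.372  0.4507 0.5321] z 0.404
[[-0.584, 0.419, 0.035], [-0.574, 0.419, 0.036], [-0.564, 0.419, 0.036], [-0.554, 0.419, 0.035], [-0.544, 0.419, 0.035], [-0.534, 0.419, 0.035], [-0.524, 0.419, 0.035], [-0.514, 0.419, 0.035], [-0.504, 0.419, 0.035], [-0.494, 0.42, 0.035], [-0.484, 0.42, 0.035], [-0.474, 0.42, 0.035], [-0.464, 0.42, 0.035], [-0.454, 0.419, 0.034], [-0.444, 0.419, 0.033], [-0.434, 0.42, 0.036], [-0.424, 0.42, 0.036], [-0.414, 0.42, 0.036], [-0.404, 0.42, 0.035], [-0.394, 0.421, 0.034], [-0.384, 0.42, 0.035], [-0.374, 0.413, 0.02], [-0.364, 0.411, 0.017], [-0.354, 0.41, 0.016], [-0.344, 0.409, 0.014], [-0.334, 0.406, 0.014], [-0.324, 0.405, 0.011], [-0.314, 0.404, 0.009]]
top yaw fwd -100.94803884531116 slope [-1.51412488e-08  4.24855854e-01] n 28 w 0.036
 s range z>.07 -0.691 -0.2799 all -0.5826374046961258 -0.30263740469612554
 bar s [-0.4561 -0.4465 -0.44  ] w [0.4443 0.454  0.4651] z 0.156
[[-0.583, 0.425, 0.032], [-0.573, 0.425, 0.036], [-0.563, 0.425, 0.036], [-0.553, 0.425, 0.034], [-0.543, 0.424, 0.035], [-0.533, 0.425, 0.036], [-0.523, 0.425, 0.035], [-0.513, 0.424, 0.035], [-0.503, 0.425, 0.036], [-0.493, 0.425, 0.037], [-0.483, 0.425, 0.037], [-0.473, 0.425, 0.035], [-0.463, 0.424, 0.033], [-0.453, 0.425, 0.034], [-0.443, 0.425, 0.036], [-0.433, 0.427, 0.042], [-0.423, 0.432, 0.05], [-0.413, 0.425, 0.034], [-0.403, 0.424, 0.034], [-0.393, 0.425, 0.036], [-0.383, 0.425, 0.036], [-0.373, 0.425, 0.035], [-0.363, 0.425, 0.035], [-0.353, 0.425, 0.036], [-0.343, 0.425, 0.036], [-0.333, 0.425, 0.045], [-0.323, 0.424, 0.045], [-0.313, 0.425, 0.045], [-0.303, 0.425, 0.031]]
```

```bash
python3 - <<'E'
from h import *
yaw=np.radians(-101.3);f=np.array([np.cos(yaw),np.sin(yaw)]);l=np.array([-f[1],f[0]]);o=np.array([.499,.345])
Ww=np.load('w12.npy');Wt=cloud('top',np.load('top0.npy'))
for n,W in (('wrist',Ww),('top',Wt)):
    for t in ['paddle','lockoff','blower']:
        os_=models.silhouettes(t,n)
        if not os_: continue
        p=W[os_[0]['region']];p=p[~np.isnan(p[:,0])]
        lo=.085 if t!='lockoff' else .125
        p=p[p[:,2]>lo];q=p[:,:2]-o;s=q@f;w=q@l
        print(n,t,'s',np.percentile(s,[1,50,99]).round(3),'w',np.percentile(w,[1,50,99]).round(3),'z',np.percentile(p[:,2],[1,99]).round(3))
        if t=='paddle':
            for k in np.arange(-.14,.03,.03):
                m=(s>k)&(s<k+.03)
                if m.sum():print('  ',round(k+.015,3),np.percentile(w[m],[5,95]).round(3))
E
```

```text
wrist paddle s [-0.127 -0.056  0.011] w [0.029 0.041 0.051] z [0.098 0.102]
   -0.125 [0.029 0.034]
   -0.095 [0.032 0.038]
   -0.065 [0.037 0.042]
   -0.035 [0.04  0.047]
   -0.005 [0.045 0.051]
   0.025 [0.049 0.052]
wrist lockoff s [-0.024 -0.017 -0.009] w [0.019 0.03  0.041] z [0.143 0.152]
wrist blower s [-0.167 -0.044  0.11 ] w [-0.021  0.002  0.048] z [0.091 0.15 ]
top paddle s [-0.126 -0.057  0.015] w [0.028 0.04  0.052] z [0.088 0.151]
   -0.125 [0.028 0.034]
   -0.095 [0.031 0.038]
   -0.065 [0.035 0.042]
   -0.035 [0.04  0.048]
   -0.005 [0.04  0.051]
   0.025 [0.048 0.053]
top lockoff s [-0.023 -0.013 -0.006] w [0.02  0.028 0.04 ] z [0.129 0.155]
top blower s [-0.167 -0.005  0.147] w [-0.023  0.003  0.048] z [0.09  0.151]
```

Call:
carry_out(moves=[{"dx": 0.0054, "dy": 0.03, "dz": 0, "rx": 0, "ry": 0, "rz": 0.0083}, {"dx": 0.0054, "dy": 0.03, "dz": 0, "rx": 0, "ry": 0, "rz": 0.0083}, {"dx": 0, "dy": 0, "dz": -0.035, "rx": 0, "ry": 0, "rz": 0}, {"dx": 0, "dy": 0, "dz": -0.035, "rx": 0, "ry": 0, "rz": 0}, {"dx": 0, "dy": 0, "dz": -0.035, "rx": 0, "ry": 0, "rz": 0}])

```text
t: 23.65
ee_pos: [0.5401, 0.4017, 0.1787]
ee_rot: [0.772, 0.635, 0.001, 0.0]
force: [-0.2, 1.5, -0.6]
gripper_width: 0.0006
```

Call:
carry_out(moves=[{"dx": 0, "dy": 0, "dz": -0.015, "rx": 0, "ry": 0, "rz": 0}, {"dx": 0, "dy": 0, "dz": 0, "rx": 0, "ry": 0, "rz": 0}, {"dx": 0, "dy": 0, "dz": 0, "rx": 0, "ry": 0, "rz": 0}, {"dx": 0, "dy": 0, "dz": 0, "rx": 0, "ry": 0, "rz": 0}])

```text
t: 23.98
ee_pos: [0.5412, 0.4012, 0.1662]
ee_rot: [0.773, 0.635, 0.001, 0.0]
force: [-0.2, 0.2, 0.6]
gripper_width: 0.0002
```

```bash
cat >> h.py <<'E'
def inbl(p):
    yaw=np.radians(-101.3);f=np.array([np.cos(yaw),np.sin(yaw)]);l=np.array([-f[1],f[0]]);o=np.array([.499,.345])
    q=np.atleast_2d(p)[:,:2]-o;return np.stack([q@f+.003,q@l,np.atleast_2d(p)[:,2]],1)
E
python3 - <<'E'
from h import *
s=robot.observe();print(s['ee_pos'],inbl(s['ee_pos']),R.from_quat(s['ee_rot']).as_matrix().round(3)[:,1],s['qpos'].round(2),s['force'])
im,d,W,out=wlook('w13.png',['lockoff'],.12,.17)
for t,p in out:
    print(np.percentile(inbl(p),[2,50,98],axis=0).round(3))
E
```

```text
[0.54121489 0.40115704 0.16621688] [[-0.06034027  0.03039279  0.16621688]] [ 0.981 -0.194  0.002] [-0.98  0.79  0.54  1.52 -0.46  0.96 -0.49] [-0.2419019   0.24971499  0.5828827 ]
```

View pics/w13.png

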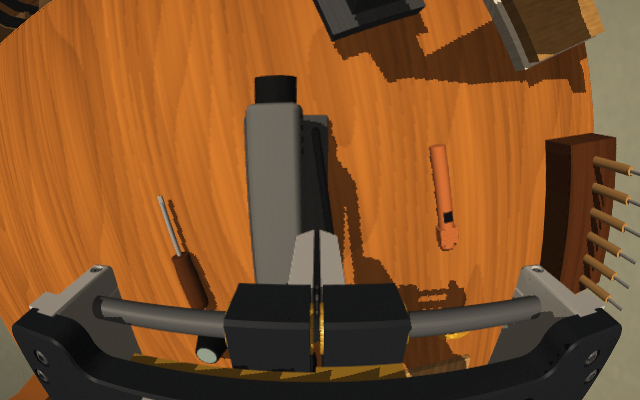

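Call:
carry_out(moves=[{"dx": 0, "dy": 0, "dz": -0.014, "rx": 0, "ry": 0, "rz": 0}, {"dx": 0, "dy": 0, "dz": 0, "rx": 0, "ry": 0, "rz": 0}, {"dx": -0.0026, "dy": -0.0128, "dz": 0, "rx": 0, "ry": 0, "rz": 0}, {"dx": -0.0026, "dy": -0.0128, "dz": 0, "rx": 0, "ry": 0, "rz": 0}, {"dx": -0.0026, "dy": -0.0128, "dz": 0, "rx": 0, "ry": 0, "rz": 0}])

```text
t: 24.5
ee_pos: [0.5327, 0.3629, 0.152]
ee_rot: [0.772, 0.635, 0.001, -0.0]
force: [1.4, 1.9, 0.6]
gripper_width: 0.0004
```

Call:
carry_out(moves=[{"dx": -0.0026, "dy": -0.0128, "dz": 0, "rx": 0, "ry": 0, "rz": 0}, {"dx": -0.0026, "dy": -0.0128, "dz": 0, "rx": 0, "ry": 0, "rz": 0}, {"dx": -0.0026, "dy": -0.0128, "dz": 0, "rx": 0, "ry": 0, "rz": 0}, {"dx": 0, "dy": 0, "dz": 0, "rx": 0, "ry": 0, "rz": 0}])

```text
t: 24.83
ee_pos: [0.525, 0.3215, 0.1522]
ee_rot: [0.774, 0.634, 0.0, 0.0]
force: [-0.3, -0.6, -0.1]
gripper_width: 0.0001
```

Call:
carry_out(moves=[{"dx": -0.0022, "dy": -0.011, "dz": 0, "rx": 0, "ry": 0, "rz": 0}, {"dx": -0.0014, "dy": -0.007, "dz": 0, "rx": 0, "ry": 0, "rz": 0}, {"dx": 0, "dy": 0, "dz": 0, "rx": 0, "ry": 0, "rz": 0}, {"dx": 0, "dy": 0, "dz": 0, "rx": 0, "ry": 0, "rz": 0}])

```text
t: 25.17
ee_pos: [0.5208, 0.3059, 0.1508]
ee_rot: [0.773, 0.635, 0.0, -0.0]
force: [0.6, -0.7, -0.3]
gripper_width: 0.0006
```

```bash
python3 - <<'E'
from h import *
s=robot.observe();print(s['ee_pos'],inbl(s['ee_pos']),s['force'])
im,d=vision.grab_frame('side')
x=im[110:290,220:420];cv2.imwrite('pics/s14z.png',cv2.resize(x,None,fx=4,fy=3.3)[:,:,::-1])
E
```

```text
[0.52082535 0.3058506  0.15078312] [[0.03711389 0.02907344 0.15078312]] [ 0.6080519  -0.66059087 -0.25229495]
```

View pics/s14z.png

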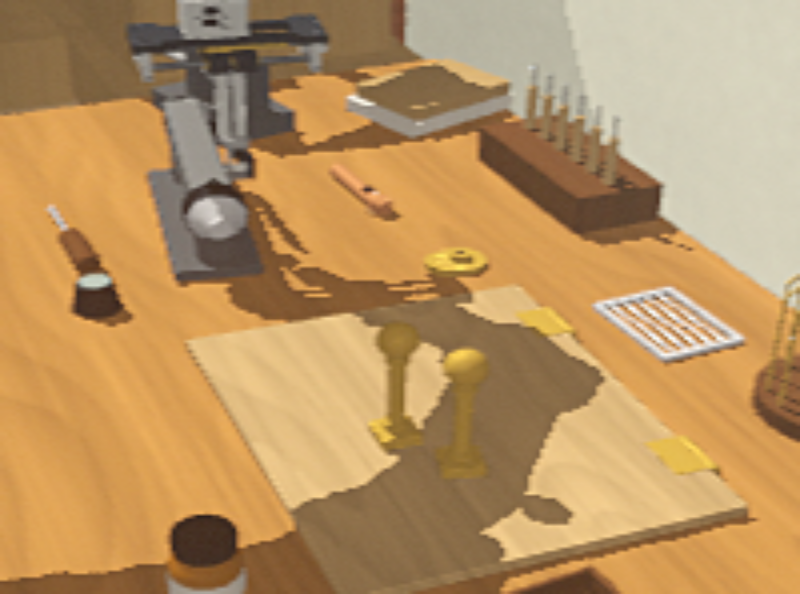

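Call:
carry_out(moves=[{"dx": -0.0012, "dy": -0.006, "dz": 0, "rx": 0, "ry": 0, "rz": 0}, {"dx": 0, "dy": 0, "dz": 0, "rx": 0, "ry": 0, "rz": 0}, {"dx": 0, "dy": 0, "dz": 0, "rx": 0, "ry": 0, "rz": 0}])

```text
t: 25.47
ee_pos: [0.5195, 0.2998, 0.1505]
ee_rot: [0.773, 0.635, -0.0, 0.0]
force: [0.3, 0.2, -0.0]
gripper_width: 0.0005
```

Call:
carry_out(moves=[{"dx": -0.0008, "dy": -0.004, "dz": 0, "rx": 0, "ry": 0, "rz": 0}, {"dx": 0, "dy": 0, "dz": 0, "rx": 0, "ry": 0, "rz": 0}, {"dx": 0, "dy": 0, "dz": 0, "rx": 0, "ry": 0, "rz": 0}])

```text
t: 25.72
ee_pos: [0.5194, 0.2968, 0.1509]
ee_rot: [0.773, 0.635, 0.001, -0.0]
force: [1.3, 2.5, 0.4]
gripper_width: 0.0005
```

```bash
python3 - <<'E'
from h import *
s=robot.observe();print(s['ee_pos'],inbl(s['ee_pos']),s['force'])
for n in ('top','side'):
  im,d,W,out=slook('%s15.png'%n,n,['lockoff'],.12,.17)
  for t,p in out:
    print(np.percentile(inbl(p),[2,50,98],axis=0).round(3))
E
```

```text
[0.51939977 0.2967581  0.15091285] [[0.04630946 0.02945712 0.15091285]] [1.25565765 2.48706052 0.36895381]
top lockoff 0.39 [219 220 225 225] mean [0.516 0.275 0.144] rect [516. 276.] [13. 21.] 80.8 z95 0.147
[[0.061 0.02  0.139]
 [0.068 0.03  0.145]
 [0.074 0.041 0.148]]
```

Call:
carry_out(moves=[{"dx": 0.003, "dy": 0.015, "dz": 0, "rx": 0, "ry": 0, "rz": 0}, {"dx": 0, "dy": 0, "dz": 0.04, "rx": 0, "ry": 0, "rz": 0}, {"dx": 0, "dy": 0.01, "dz": 0.03, "rx": 0, "ry": 0, "rz": 0}, {"dx": -0.002, "dy": 0.034, "dz": 0, "rx": 0, "ry": 0, "rz": 0}, {"dx": -0.004, "dy": 0.035, "dz": 0, "rx": 0, "ry": 0, "rz": 0}], grip=94)

```text
t: 26.33
ee_pos: [0.5178, 0.3879, 0.2231]
ee_rot: [0.774, 0.633, 0.001, 0.001]
force: [0.5, 0.7, 0.1]
gripper_width: 0.0303
```

Call:
carry_out(moves=[{"dx": 0, "dy": 0, "dz": 0, "rx": 0, "ry": 0, "rz": 0}, {"dx": 0, "dy": 0, "dz": 0, "rx": 0, "ry": 0, "rz": 0}, {"dx": 0, "dy": 0, "dz": 0, "rx": 0, "ry": 0, "rz": 0}, {"dx": 0, "dy": 0, "dz": 0, "rx": 0, "ry": 0, "rz": 0}, {"dx": 0, "dy": 0, "dz": 0, "rx": 0, "ry": 0, "rz": 0}])

```text
t: 26.75
ee_pos: [0.5162, 0.388, 0.2205]
ee_rot: [0.773, 0.634, -0.001, 0.0]
force: [-0.4, -0.0, 0.3]
gripper_width: 0.0638
```

Call:
carry_out(moves=[{"dx": 0, "dy": 0, "dz": 0, "rx": 0, "ry": 0, "rz": 0}, {"dx": 0, "dy": 0, "dz": 0, "rx": 0, "ry": 0, "rz": 0}, {"dx": 0, "dy": 0, "dz": 0, "rx": 0, "ry": 0, "rz": 0}, {"dx": 0, "dy": 0, "dz": 0, "rx": 0, "ry": 0, "rz": 0}, {"dx": 0, "dy": 0, "dz": 0, "rx": 0, "ry": 0, "rz": 0}])

```text
t: 27.17
ee_pos: [0.5158, 0.3899, 0.2206]
ee_rot: [0.773, 0.635, 0.0, -0.0]
force: [0.2, 0.1, 0.3]
gripper_width: 0.0933
```

```bash
python3 - <<'E'
from h import *
s=robot.observe();print(s['ee_pos'],inbl(s['ee_pos']),s['force'],s['gripper_width'],s['qpos'].round(2))
im,d,W,out=wlook('w16.png',['paddle'],.08,.17)
for t,p in out:
    q=inbl(p);m=abs(q[:,0]+.045)<.01
    print(np.percentile(q,[2,50,98],axis=0).round(3),np.percentile(q[m,1],[2,98]) if m.sum() else 0)
im,d,W,out=slook('t16.png','top',['lockoff'],.12,.17)
for t,p in out: print(np.percentile(inbl(p),[2,50,98],axis=0).round(3))
E
```

```text
[0.51582427 0.38993637 0.22059769] [[-0.04436192  0.00769302  0.22059769]] [0.15879909 0.10298882 0.25187661] 0.0933499691089379 [-1.02  0.69  0.58  1.55 -0.42  1.03 -0.52]
paddle 0.96 [335 105 363 260] mean [0.549 0.399 0.098] rect [550. 394.] [148.   7.] 87.0 z95 0.101
[[-0.125  0.028  0.083]
 [-0.062  0.039  0.099]
 [ 0.013  0.051  0.101]] [0.037348  0.0446146]
top lockoff 0.49 [215 218 224 226] mean [0.517 0.278 0.144] rect [518. 281.] [21. 18.] 82.5 z95 0.149
top lockoff 0.48 [386 208 408 225] mean [ 0.535 -0.171  0.137] rect [ 536. -172.] [32. 32.] 49.7 z95 0.144
[[0.054 0.022 0.129]
 [0.066 0.03  0.144]
 [0.073 0.04  0.149]]
[[0.488 0.122 0.127]
 [0.502 0.136 0.138]
 [0.518 0.151 0.145]]
```

View pics/w16.png

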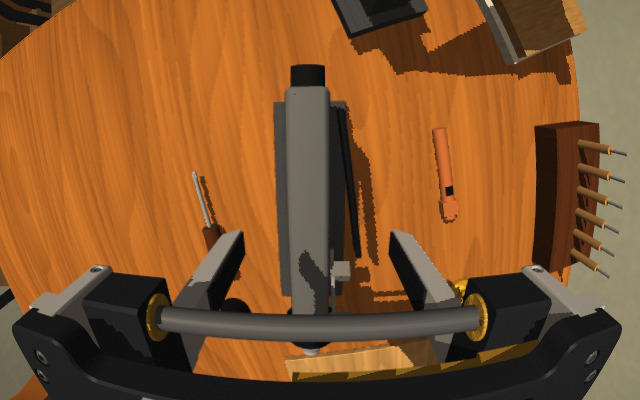

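Call:
carry_out(moves=[{"dx": 0, "dy": 0, "dz": -0.035, "rx": 0, "ry": 0, "rz": 0}, {"dx": 0, "dy": 0, "dz": -0.035, "rx": 0, "ry": 0, "rz": 0}, {"dx": 0, "dy": 0, "dz": -0.035, "rx": 0, "ry": 0, "rz": 0}, {"dx": 0, "dy": 0, "dz": -0.0275, "rx": 0, "ry": 0, "rz": 0}, {"dx": 0, "dy": 0, "dz": 0, "rx": 0, "ry": 0, "rz": 0}])

```text
t: 27.78
ee_pos: [0.5119, 0.3881, 0.0824]
ee_rot: [0.773, 0.635, -0.005, -0.0]
force: [-0.5, -0.6, -0.1]
gripper_width: 0.094
```

Call:
carry_out(moves=[{"dx": 0, "dy": 0, "dz": 0, "rx": 0, "ry": 0, "rz": 0}, {"dx": 0, "dy": 0, "dz": 0, "rx": 0, "ry": 0, "rz": 0}])

```text
t: 27.95
ee_pos: [0.5171, 0.3904, 0.0897]
ee_rot: [0.773, 0.635, 0.001, 0.0]
force: [-0.1, -0.0, 0.3]
gripper_width: 0.0936
```

Call:
carry_out(moves=[{"dx": 0, "dy": 0, "dz": 0, "rx": 0, "ry": 0, "rz": 0}, {"dx": 0, "dy": 0, "dz": 0, "rx": 0, "ry": 0, "rz": 0}, {"dx": 0, "dy": 0, "dz": 0, "rx": 0, "ry": 0, "rz": 0}, {"dx": 0, "dy": 0, "dz": 0, "rx": 0, "ry": 0, "rz": 0}, {"dx": 0, "dy": 0, "dz": 0, "rx": 0, "ry": 0, "rz": 0}], grip=0, force=30)

```text
t: 28.37
ee_pos: [0.5181, 0.3897, 0.0894]
ee_rot: [0.773, 0.635, 0.002, 0.001]
force: [4.1, -1.2, 1.1]
gripper_width: 0.0642
```

Call:
carry_out(moves=[{"dx": 0, "dy": 0, "dz": 0, "rx": 0, "ry": 0, "rz": 0}, {"dx": 0, "dy": 0, "dz": 0, "rx": 0, "ry": 0, "rz": 0}, {"dx": 0, "dy": 0, "dz": 0, "rx": 0, "ry": 0, "rz": 0}, {"dx": 0, "dy": 0, "dz": 0, "rx": 0, "ry": 0, "rz": 0}, {"dx": 0, "dy": 0, "dz": 0, "rx": 0, "ry": 0, "rz": 0}])

```text
t: 28.78
ee_pos: [0.514, 0.3903, 0.089]
ee_rot: [0.773, 0.635, -0.001, -0.001]
force: [-4.9, -0.8, 8.4]
gripper_width: 0.052
```

Call:
carry_out(moves=[{"dx": 0, "dy": 0, "dz": 0, "rx": 0, "ry": 0, "rz": 0}, {"dx": 0, "dy": 0, "dz": 0, "rx": 0, "ry": 0, "rz": 0}, {"dx": 0, "dy": 0, "dz": 0, "rx": 0, "ry": 0, "rz": 0}, {"dx": 0, "dy": 0, "dz": 0, "rx": 0, "ry": 0, "rz": 0}, {"dx": 0, "dy": 0, "dz": 0, "rx": 0, "ry": 0, "rz": 0}])

```text
t: 29.2
ee_pos: [0.514, 0.3904, 0.089]
ee_rot: [0.773, 0.635, -0.001, -0.001]
force: [-5.3, -2.3, 9.1]
gripper_width: 0.052
```

Call:
carry_out(moves=[{"dx": 0, "dy": 0, "dz": 0, "rx": 0, "ry": 0, "rz": 0}, {"dx": 0, "dy": 0, "dz": 0, "rx": 0, "ry": 0, "rz": 0}, {"dx": 0, "dy": 0, "dz": 0, "rx": 0, "ry": 0, "rz": 0}, {"dx": 0, "dy": 0, "dz": 0, "rx": 0, "ry": 0, "rz": 0}, {"dx": 0, "dy": 0, "dz": 0, "rx": 0, "ry": 0, "rz": 0}])

```text
t: 29.62
ee_pos: [0.514, 0.3904, 0.089]
ee_rot: [0.773, 0.635, -0.001, -0.001]
force: [-3.7, -1.4, 8.9]
gripper_width: 0.0522
```

```bash
python3 - <<'E'
from h import *
s=robot.observe();print(s['t'],s['gripper_width'],s['force'])
im,d,W,out=slook('s17.png','side',['pillar1'],.017,.2)
x=im[110:290,220:420];cv2.imwrite('pics/s17z.png',cv2.resize(x,None,fx=4,fy=3.3)[:,:,::-1])
im,d,W,out=wlook('w17.png',['paddle'],.08,.17)
for t,p in out:
    q=inbl(p);print(np.percentile(q,[2,50,98],axis=0).round(3))
E
```

```text
29.6167 0.05218618703253098 [-3.67861267 -1.36098489  8.85714707]
side pillar1 0.83 [331 213 340 254] mean [ 0.531 -0.18   0.08 ] rect [ 533. -177.] [34. 33.] 73.1 z95 0.139
side pillar1 0.7 [313 210 323 246] mean [ 0.503 -0.123  0.079] rect [ 503. -123.] [30. 31.] 66.2 z95 0.139
paddle 0.64 [346 104 373 350] mean [0.542 0.414 0.097] rect [539. 391.] [156.  10.] 78.5 z95 0.101
[[-0.126  0.026  0.081]
 [-0.077  0.028  0.099]
 [ 0.012  0.032  0.101]]
```

View pics/s17z.png

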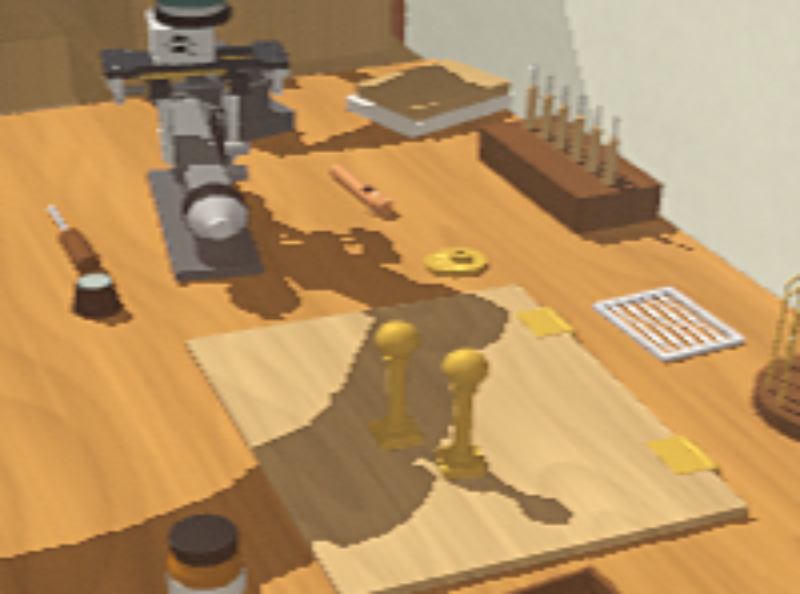

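View pics/w17.png

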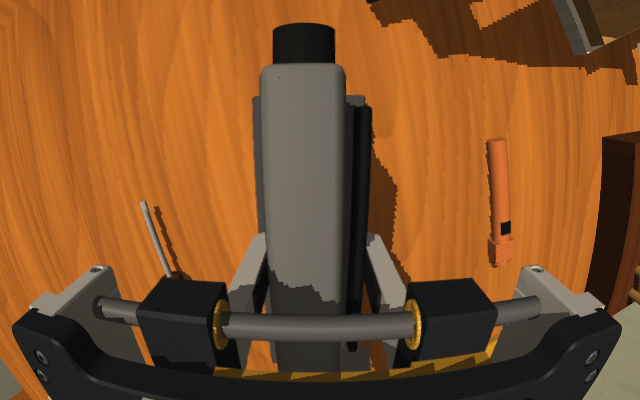

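Call:
carry_out(moves=[{"dx": 0, "dy": 0, "dz": 0, "rx": 0, "ry": 0, "rz": 0}, {"dx": 0, "dy": 0, "dz": 0, "rx": 0, "ry": 0, "rz": 0}, {"dx": 0, "dy": 0, "dz": 0, "rx": 0, "ry": 0, "rz": 0}, {"dx": 0, "dy": 0, "dz": 0, "rx": 0, "ry": 0, "rz": 0}, {"dx": 0, "dy": 0, "dz": 0, "rx": 0, "ry": 0, "rz": 0}])

```text
t: 30.23
ee_pos: [0.514, 0.3903, 0.089]
ee_rot: [0.773, 0.635, -0.001, -0.001]
force: [-5.5, -1.2, 10.5]
gripper_width: 0.052
```

Call:
carry_out(moves=[{"dx": 0, "dy": 0, "dz": 0, "rx": 0, "ry": 0, "rz": 0}, {"dx": 0, "dy": 0, "dz": 0, "rx": 0, "ry": 0, "rz": 0}, {"dx": 0, "dy": 0, "dz": 0, "rx": 0, "ry": 0, "rz": 0}, {"dx": 0, "dy": 0, "dz": 0, "rx": 0, "ry": 0, "rz": 0}, {"dx": 0, "dy": 0, "dz": 0, "rx": 0, "ry": 0, "rz": 0}])

```text
t: 30.65
ee_pos: [0.514, 0.3904, 0.089]
ee_rot: [0.773, 0.635, -0.001, -0.001]
force: [-5.1, -2.3, 8.9]
gripper_width: 0.0519
```

Call:
carry_out(moves=[{"dx": 0, "dy": 0, "dz": 0, "rx": 0, "ry": 0, "rz": 0}, {"dx": 0, "dy": 0, "dz": 0, "rx": 0, "ry": 0, "rz": 0}, {"dx": 0, "dy": 0, "dz": 0, "rx": 0, "ry": 0, "rz": 0}, {"dx": 0, "dy": 0, "dz": 0, "rx": 0, "ry": 0, "rz": 0}, {"dx": 0, "dy": 0, "dz": 0, "rx": 0, "ry": 0, "rz": 0}])

```text
t: 31.07
ee_pos: [0.514, 0.3904, 0.089]
ee_rot: [0.773, 0.635, -0.001, -0.001]
force: [-4.3, -1.1, 9.1]
gripper_width: 0.0521
```

Call:
carry_out(moves=[{"dx": 0, "dy": 0, "dz": 0, "rx": 0, "ry": 0, "rz": 0}, {"dx": 0, "dy": 0, "dz": 0, "rx": 0, "ry": 0, "rz": 0}, {"dx": 0, "dy": 0, "dz": 0, "rx": 0, "ry": 0, "rz": 0}, {"dx": 0, "dy": 0, "dz": 0, "rx": 0, "ry": 0, "rz": 0}, {"dx": 0, "dy": 0, "dz": 0, "rx": 0, "ry": 0, "rz": 0}])

```text
t: 31.48
ee_pos: [0.514, 0.3904, 0.089]
ee_rot: [0.773, 0.635, -0.001, -0.001]
force: [-5.1, -2.2, 9.2]
gripper_width: 0.0521
```

Call:
carry_out(moves=[{"dx": 0, "dy": 0, "dz": 0, "rx": 0, "ry": 0, "rz": 0}, {"dx": 0, "dy": 0, "dz": 0, "rx": 0, "ry": 0, "rz": 0}, {"dx": 0, "dy": 0, "dz": 0, "rx": 0, "ry": 0, "rz": 0}, {"dx": 0, "dy": 0, "dz": 0, "rx": 0, "ry": 0, "rz": 0}, {"dx": 0, "dy": 0, "dz": 0, "rx": 0, "ry": 0, "rz": 0}])

```text
t: 31.9
ee_pos: [0.514, 0.3903, 0.089]
ee_rot: [0.773, 0.635, -0.001, -0.001]
force: [-3.5, -2.2, 10.1]
gripper_width: 0.0523
```

Call:
carry_out(moves=[{"dx": 0, "dy": 0, "dz": 0, "rx": 0, "ry": 0, "rz": 0}, {"dx": 0, "dy": 0, "dz": 0, "rx": 0, "ry": 0, "rz": 0}, {"dx": 0, "dy": 0, "dz": 0, "rx": 0, "ry": 0, "rz": 0}, {"dx": 0, "dy": 0, "dz": 0, "rx": 0, "ry": 0, "rz": 0}, {"dx": 0, "dy": 0, "dz": 0, "rx": 0, "ry": 0, "rz": 0}])

```text
t: 32.32
ee_pos: [0.514, 0.3903, 0.089]
ee_rot: [0.773, 0.635, -0.001, -0.001]
force: [-4.3, -1.5, 9.8]
gripper_width: 0.0522
```

Call:
carry_out(moves=[{"dx": 0, "dy": 0, "dz": 0, "rx": 0, "ry": 0, "rz": 0}, {"dx": 0, "dy": 0, "dz": 0, "rx": 0, "ry": 0, "rz": 0}, {"dx": 0, "dy": 0, "dz": 0, "rx": 0, "ry": 0, "rz": 0}, {"dx": 0, "dy": 0, "dz": 0, "rx": 0, "ry": 0, "rz": 0}, {"dx": 0, "dy": 0, "dz": 0, "rx": 0, "ry": 0, "rz": 0}])

```text
t: 32.73
ee_pos: [0.514, 0.3904, 0.089]
ee_rot: [0.773, 0.635, -0.001, -0.001]
force: [-4.5, -0.4, 10.7]
gripper_width: 0.0519
```

Call:
carry_out(moves=[{"dx": 0, "dy": 0, "dz": 0, "rx": 0, "ry": 0, "rz": 0}, {"dx": 0, "dy": 0, "dz": 0, "rx": 0, "ry": 0, "rz": 0}, {"dx": 0, "dy": 0, "dz": 0, "rx": 0, "ry": 0, "rz": 0}, {"dx": 0, "dy": 0, "dz": 0, "rx": 0, "ry": 0, "rz": 0}, {"dx": 0, "dy": 0, "dz": 0, "rx": 0, "ry": 0, "rz": 0}])

```text
t: 33.15
ee_pos: [0.5141, 0.3904, 0.0891]
ee_rot: [0.773, 0.635, -0.001, -0.001]
force: [-4.6, -1.6, 9.6]
gripper_width: 0.0523
```

Call:
carry_out(moves=[{"dx": 0, "dy": 0, "dz": 0, "rx": 0, "ry": 0, "rz": 0}, {"dx": 0, "dy": 0, "dz": 0, "rx": 0, "ry": 0, "rz": 0}, {"dx": 0, "dy": 0, "dz": 0, "rx": 0, "ry": 0, "rz": 0}, {"dx": 0, "dy": 0, "dz": 0, "rx": 0, "ry": 0, "rz": 0}, {"dx": 0, "dy": 0, "dz": 0, "rx": 0, "ry": 0, "rz": 0}])

```text
t: 33.57
ee_pos: [0.514, 0.3904, 0.089]
ee_rot: [0.773, 0.635, -0.001, -0.001]
force: [-5.0, -1.1, 9.5]
gripper_width: 0.0517
```

Call:
carry_out(moves=[{"dx": 0, "dy": 0, "dz": 0, "rx": 0, "ry": 0, "rz": 0}, {"dx": 0, "dy": 0, "dz": 0, "rx": 0, "ry": 0, "rz": 0}, {"dx": 0, "dy": 0, "dz": 0, "rx": 0, "ry": 0, "rz": 0}, {"dx": 0, "dy": 0, "dz": 0, "rx": 0, "ry": 0, "rz": 0}, {"dx": 0, "dy": 0, "dz": 0, "rx": 0, "ry": 0, "rz": 0}])

```text
t: 33.98
ee_pos: [0.514, 0.3903, 0.089]
ee_rot: [0.773, 0.635, -0.001, -0.001]
force: [-4.7, -0.5, 9.5]
gripper_width: 0.0521
```

Call:
carry_out(moves=[{"dx": 0, "dy": 0, "dz": 0, "rx": 0, "ry": 0, "rz": 0}, {"dx": 0, "dy": 0, "dz": 0, "rx": 0, "ry": 0, "rz": 0}, {"dx": 0, "dy": 0, "dz": 0, "rx": 0, "ry": 0, "rz": 0}, {"dx": 0, "dy": 0, "dz": 0, "rx": 0, "ry": 0, "rz": 0}, {"dx": 0, "dy": 0, "dz": 0, "rx": 0, "ry": 0, "rz": 0}])

```text
t: 34.4
ee_pos: [0.514, 0.3903, 0.089]
ee_rot: [0.773, 0.635, -0.001, -0.001]
force: [-4.1, -1.4, 9.8]
gripper_width: 0.052
```

Call:
carry_out(moves=[{"dx": 0, "dy": 0, "dz": 0, "rx": 0, "ry": 0, "rz": 0}, {"dx": 0, "dy": 0, "dz": 0, "rx": 0, "ry": 0, "rz": 0}, {"dx": 0, "dy": 0, "dz": 0, "rx": 0, "ry": 0, "rz": 0}, {"dx": 0, "dy": 0, "dz": 0, "rx": 0, "ry": 0, "rz": 0}, {"dx": 0, "dy": 0, "dz": 0, "rx": 0, "ry": 0, "rz": 0}])

```text
t: 34.82
ee_pos: [0.514, 0.3903, 0.089]
ee_rot: [0.773, 0.635, -0.001, -0.001]
force: [-5.4, -1.6, 9.3]
gripper_width: 0.0517
```

```bash
python3 - <<'E'
from h import *
s=robot.observe();print(s['t'],s['gripper_width'],s['force'])
im,d,W,out=slook('s18.png','side',['pillar1'],.017,.2)
E
```

```text
34.8167 0.05174712823648649 [-5.40200645 -1.55033184  9.29680808]
side pillar1 0.83 [327 213 343 254] mean [ 0.531 -0.18   0.08 ] rect [ 534. -176.] [37. 33.] 74.7 z95 0.139
side pillar1 0.8 [311 207 324 246] mean [ 0.503 -0.122  0.076] rect [ 506. -117.] [35. 34.] 83.9 z95 0.138
```

Call:
carry_out(moves=[{"dx": 0, "dy": 0, "dz": 0, "rx": 0, "ry": 0, "rz": 0}, {"dx": 0, "dy": 0, "dz": 0, "rx": 0, "ry": 0, "rz": 0}, {"dx": 0, "dy": 0, "dz": 0, "rx": 0, "ry": 0, "rz": 0}, {"dx": 0, "dy": 0, "dz": 0, "rx": 0, "ry": 0, "rz": 0}, {"dx": 0, "dy": 0, "dz": 0, "rx": 0, "ry": 0, "rz": 0}])

```text
t: 35.33
ee_pos: [0.514, 0.3903, 0.089]
ee_rot: [0.773, 0.635, -0.001, -0.001]
force: [-4.2, -1.5, 9.1]
gripper_width: 0.052
```

Call:
carry_out(moves=[{"dx": 0, "dy": 0, "dz": 0, "rx": 0, "ry": 0, "rz": 0}, {"dx": 0, "dy": 0, "dz": 0, "rx": 0, "ry": 0, "rz": 0}, {"dx": 0, "dy": 0, "dz": 0, "rx": 0, "ry": 0, "rz": 0}, {"dx": 0, "dy": 0, "dz": 0, "rx": 0, "ry": 0, "rz": 0}, {"dx": 0, "dy": 0, "dz": 0, "rx": 0, "ry": 0, "rz": 0}])

```text
t: 35.75
ee_pos: [0.514, 0.3904, 0.089]
ee_rot: [0.773, 0.635, -0.001, -0.001]
force: [-3.9, -1.6, 9.7]
gripper_width: 0.0519
```

Call:
carry_out(moves=[{"dx": 0, "dy": 0, "dz": 0, "rx": 0, "ry": 0, "rz": 0}, {"dx": 0, "dy": 0, "dz": 0, "rx": 0, "ry": 0, "rz": 0}, {"dx": 0, "dy": 0, "dz": 0, "rx": 0, "ry": 0, "rz": 0}, {"dx": 0, "dy": 0, "dz": 0, "rx": 0, "ry": 0, "rz": 0}, {"dx": 0, "dy": 0, "dz": 0, "rx": 0, "ry": 0, "rz": 0}])

```text
t: 36.17
ee_pos: [0.514, 0.3904, 0.0891]
ee_rot: [0.773, 0.635, -0.001, -0.001]
force: [-3.6, -1.3, 10.2]
gripper_width: 0.0518
```

Call:
carry_out(moves=[{"dx": 0, "dy": 0, "dz": 0, "rx": 0, "ry": 0, "rz": 0}, {"dx": 0, "dy": 0, "dz": 0, "rx": 0, "ry": 0, "rz": 0}, {"dx": 0, "dy": 0, "dz": 0, "rx": 0, "ry": 0, "rz": 0}, {"dx": 0, "dy": 0, "dz": 0, "rx": 0, "ry": 0, "rz": 0}, {"dx": 0, "dy": 0, "dz": 0, "rx": 0, "ry": 0, "rz": 0}])

```text
t: 36.58
ee_pos: [0.514, 0.3904, 0.089]
ee_rot: [0.773, 0.635, -0.001, -0.001]
force: [-4.6, -1.6, 10.0]
gripper_width: 0.052
```

Call:
carry_out(moves=[{"dx": 0, "dy": 0, "dz": 0, "rx": 0, "ry": 0, "rz": 0}, {"dx": 0, "dy": 0, "dz": 0, "rx": 0, "ry": 0, "rz": 0}, {"dx": 0, "dy": 0, "dz": 0, "rx": 0, "ry": 0, "rz": 0}, {"dx": 0, "dy": 0, "dz": 0, "rx": 0, "ry": 0, "rz": 0}, {"dx": 0, "dy": 0, "dz": 0, "rx": 0, "ry": 0, "rz": 0}])

```text
t: 37.0
ee_pos: [0.514, 0.3904, 0.089]
ee_rot: [0.773, 0.635, -0.001, -0.001]
force: [-4.5, -2.3, 10.0]
gripper_width: 0.0519
```

Call:
carry_out(moves=[{"dx": 0, "dy": 0, "dz": 0, "rx": 0, "ry": 0, "rz": 0}, {"dx": 0, "dy": 0, "dz": 0, "rx": 0, "ry": 0, "rz": 0}, {"dx": 0, "dy": 0, "dz": 0, "rx": 0, "ry": 0, "rz": 0}, {"dx": 0, "dy": 0, "dz": 0, "rx": 0, "ry": 0, "rz": 0}, {"dx": 0, "dy": 0, "dz": 0, "rx": 0, "ry": 0, "rz": 0}])

```text
t: 37.42
ee_pos: [0.514, 0.3904, 0.089]
ee_rot: [0.773, 0.635, -0.001, -0.001]
force: [-5.5, -1.2, 9.4]
gripper_width: 0.052
```

Call:
carry_out(moves=[{"dx": 0, "dy": 0, "dz": 0, "rx": 0, "ry": 0, "rz": 0}, {"dx": 0, "dy": 0, "dz": 0, "rx": 0, "ry": 0, "rz": 0}, {"dx": 0, "dy": 0, "dz": 0, "rx": 0, "ry": 0, "rz": 0}, {"dx": 0, "dy": 0, "dz": 0, "rx": 0, "ry": 0, "rz": 0}, {"dx": 0, "dy": 0, "dz": 0, "rx": 0, "ry": 0, "rz": 0}])

```text
t: 37.83
ee_pos: [0.5141, 0.3903, 0.089]
ee_rot: [0.773, 0.635, -0.001, -0.001]
force: [-4.3, -1.1, 9.6]
gripper_width: 0.0523
```

Call:
carry_out(moves=[{"dx": 0, "dy": 0, "dz": 0, "rx": 0, "ry": 0, "rz": 0}, {"dx": 0, "dy": 0, "dz": 0, "rx": 0, "ry": 0, "rz": 0}, {"dx": 0, "dy": 0, "dz": 0, "rx": 0, "ry": 0, "rz": 0}, {"dx": 0, "dy": 0, "dz": 0, "rx": 0, "ry": 0, "rz": 0}, {"dx": 0, "dy": 0, "dz": 0, "rx": 0, "ry": 0, "rz": 0}])

```text
t: 38.25
ee_pos: [0.514, 0.3904, 0.089]
ee_rot: [0.773, 0.635, -0.001, -0.001]
force: [-4.5, -1.8, 10.1]
gripper_width: 0.0516
```

Call:
carry_out(moves=[{"dx": 0, "dy": 0, "dz": 0, "rx": 0, "ry": 0, "rz": 0}, {"dx": 0, "dy": 0, "dz": 0, "rx": 0, "ry": 0, "rz": 0}, {"dx": 0, "dy": 0, "dz": 0, "rx": 0, "ry": 0, "rz": 0}, {"dx": 0, "dy": 0, "dz": 0, "rx": 0, "ry": 0, "rz": 0}, {"dx": 0, "dy": 0, "dz": 0, "rx": 0, "ry": 0, "rz": 0}])

```text
t: 38.67
ee_pos: [0.514, 0.3903, 0.089]
ee_rot: [0.773, 0.635, -0.001, -0.001]
force: [-5.5, -2.3, 9.7]
gripper_width: 0.0517
```

Call:
carry_out(moves=[{"dx": 0, "dy": 0, "dz": 0, "rx": 0, "ry": 0, "rz": 0}, {"dx": 0, "dy": 0, "dz": 0, "rx": 0, "ry": 0, "rz": 0}, {"dx": 0, "dy": 0, "dz": 0, "rx": 0, "ry": 0, "rz": 0}, {"dx": 0, "dy": 0, "dz": 0, "rx": 0, "ry": 0, "rz": 0}, {"dx": 0, "dy": 0, "dz": 0, "rx": 0, "ry": 0, "rz": 0}])

```text
t: 39.08
ee_pos: [0.5141, 0.3903, 0.089]
ee_rot: [0.773, 0.635, -0.001, -0.001]
force: [-3.2, -1.8, 10.0]
gripper_width: 0.0521
```

```bash
python3 - <<'E'
from h import *
s=robot.observe();print(s['t'],s['gripper_width'],s['force'])
im,d,W,out=slook('s19.png','side',['pillar1'],.017,.2)
im,d,W,out=wlook('w19.png',['paddle'],.08,.17)
for t,p in out: print(np.percentile(inbl(p),[2,50,98],axis=0).round(3))
E
```

```text
39.0833 0.052080775255380664 [-3.19569193 -1.81451793 10.00034209]
side pillar1 0.66 [328 214 340 257] mean [ 0.532 -0.18   0.08 ] rect [ 534. -174.] [38. 33.] 74.9 z95 0.139
side pillar1 0.62 [314 211 324 245] mean [ 0.504 -0.122  0.08 ] rect [ 506. -117.] [37. 33.] 85.9 z95 0.139
side pillar1 0.55 [267 197 408 292] mean [ 0.521 -0.183  0.087] rect [ 518. -196.] [226.  55.] 11.2 z95 0.133
paddle 0.57 [346 104 372 354] mean [0.541 0.414 0.097] rect [538. 390.] [158.   8.] 78.5 z95 0.1
[[-0.126  0.026  0.081]
 [-0.076  0.028  0.099]
 [ 0.013  0.032  0.101]]
```

Call:
carry_out(moves=[{"dx": 0, "dy": 0, "dz": 0, "rx": 0, "ry": 0, "rz": 0}, {"dx": 0, "dy": 0, "dz": 0, "rx": 0, "ry": 0, "rz": 0}, {"dx": 0, "dy": 0, "dz": 0, "rx": 0, "ry": 0, "rz": 0}, {"dx": 0, "dy": 0, "dz": 0, "rx": 0, "ry": 0, "rz": 0}, {"dx": 0, "dy": 0, "dz": 0, "rx": 0, "ry": 0, "rz": 0}], grip=94)

```text
t: 39.7
ee_pos: [0.5143, 0.3902, 0.0875]
ee_rot: [0.773, 0.635, -0.001, -0.001]
force: [0.0, -0.0, -0.2]
gripper_width: 0.0817
```

Call:
carry_out(moves=[{"dx": 0, "dy": 0, "dz": 0, "rx": 0, "ry": 0, "rz": 0}, {"dx": 0, "dy": 0, "dz": 0, "rx": 0, "ry": 0, "rz": 0}, {"dx": 0, "dy": 0, "dz": 0, "rx": 0, "ry": 0, "rz": 0}, {"dx": 0, "dy": 0, "dz": 0.015, "rx": 0, "ry": 0, "rz": 0}, {"dx": 0, "dy": 0, "dz": 0.03, "rx": 0, "ry": 0, "rz": 0}])

```text
t: 40.12
ee_pos: [0.5127, 0.3887, 0.1298]
ee_rot: [0.773, 0.635, -0.004, -0.0]
force: [0.5, 0.7, -0.4]
gripper_width: 0.0938
```

Call:
carry_out(moves=[{"dx": 0, "dy": 0, "dz": 0.04, "rx": 0, "ry": 0, "rz": 0}, {"dx": 0, "dy": 0, "dz": 0.04, "rx": 0, "ry": 0, "rz": 0}, {"dx": 0, "dy": 0, "dz": 0.015, "rx": 0, "ry": 0, "rz": 0}, {"dx": 0, "dy": 0, "dz": 0, "rx": 0, "ry": 0, "rz": 0}])

```text
t: 40.45
ee_pos: [0.5179, 0.3911, 0.2328]
ee_rot: [0.773, 0.635, 0.004, 0.0]
force: [0.6, 0.3, 0.2]
gripper_width: 0.0944
```

Call:
carry_out(moves=[{"dx": -0.001, "dy": -0.035, "dz": 0, "rx": 0, "ry": 0, "rz": 0}, {"dx": -0.001, "dy": -0.035, "dz": 0, "rx": 0, "ry": 0, "rz": 0}, {"dx": -0.001, "dy": -0.035, "dz": 0, "rx": 0, "ry": 0, "rz": 0}, {"dx": -0.001, "dy": -0.035, "dz": 0, "rx": 0, "ry": 0, "rz": 0}, {"dx": 0, "dy": 0, "dz": 0, "rx": 0, "ry": 0, "rz": 0}], grip=0)

```text
t: 40.87
ee_pos: [0.511, 0.241, 0.2275]
ee_rot: [0.776, 0.631, -0.003, 0.001]
force: [0.1, -1.3, 0.6]
gripper_width: 0.0641
```

Call:
carry_out(moves=[{"dx": 0, "dy": 0, "dz": 0, "rx": 0, "ry": 0, "rz": 0}, {"dx": 0, "dy": 0, "dz": 0, "rx": 0, "ry": 0, "rz": 0}, {"dx": 0, "dy": 0, "dz": 0, "rx": 0, "ry": 0, "rz": 0}, {"dx": 0, "dy": 0, "dz": 0, "rx": 0, "ry": 0, "rz": 0}, {"dx": 0, "dy": 0, "dz": 0, "rx": 0, "ry": 0, "rz": 0}])

```text
t: 41.28
ee_pos: [0.5114, 0.2513, 0.2276]
ee_rot: [0.772, 0.636, -0.0, -0.0]
force: [0.8, 0.2, 0.3]
gripper_width: 0.0306
```

Call:
carry_out(moves=[{"dx": 0, "dy": 0, "dz": 0, "rx": 0, "ry": 0, "rz": 0}, {"dx": 0, "dy": 0, "dz": 0, "rx": 0, "ry": 0, "rz": 0}, {"dx": 0, "dy": 0, "dz": 0, "rx": 0, "ry": 0, "rz": 0}, {"dx": 0, "dy": 0, "dz": 0, "rx": 0, "ry": 0, "rz": 0}, {"dx": 0, "dy": 0, "dz": 0, "rx": 0, "ry": 0, "rz": 0}])

```text
t: 41.7
ee_pos: [0.5118, 0.2501, 0.2281]
ee_rot: [0.773, 0.635, 0.0, -0.0]
force: [0.1, -1.1, -0.3]
gripper_width: 0.0007
```

```bash
python3 - <<'E'
from h import *
s=robot.observe();print(s['t'],s['ee_pos'],inbl(s['ee_pos']),s['gripper_width'],s['force'],s['qpos'].round(2))
im,d,W,out=wlook('w20.png',['lockoff','paddle'],.08,.17)
for t,p in out: print(np.percentile(inbl(p),[2,50,98],axis=0).round(3))
E
```

```text
41.7 [0.51180572 0.25010869 0.22812846] [[0.09354258 0.03115106 0.22812846]] 0.0006566992979964265 [ 0.05095572 -1.09206559 -0.26616938] [-0.88  0.57  0.59  1.76 -0.39  0.93 -0.32]
lockoff 0.84 [299 114 334 187] mean [0.519 0.292 0.121] rect [519. 289.] [56. 22.] 76.9 z95 0.145
paddle 0.72 [316   0 340 116] mean [0.548 0.378 0.098] rect [549. 381.] [119.   7.] 87.0 z95 0.101
[[0.028 0.021 0.087]
 [0.054 0.03  0.125]
 [0.072 0.041 0.146]]
[[-0.093  0.033  0.083]
 [-0.038  0.042  0.099]
 [ 0.014  0.051  0.101]]
```

View pics/w20.png

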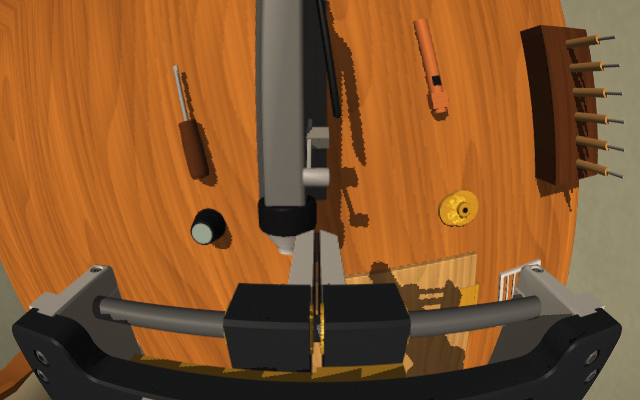

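Call:
carry_out(moves=[{"dx": 0, "dy": 0, "dz": -0.03, "rx": 0, "ry": 0, "rz": 0}, {"dx": 0, "dy": 0, "dz": -0.03, "rx": 0, "ry": 0, "rz": 0}, {"dx": 0, "dy": 0, "dz": -0.016, "rx": 0, "ry": 0, "rz": 0}, {"dx": 0, "dy": 0, "dz": 0, "rx": 0, "ry": 0, "rz": 0}, {"dx": 0, "dy": 0, "dz": 0, "rx": 0, "ry": 0, "rz": 0}])

```text
t: 42.27
ee_pos: [0.5116, 0.2497, 0.1518]
ee_rot: [0.773, 0.635, -0.001, -0.0]
force: [0.7, 0.4, -0.4]
gripper_width: 0.0006
```

Call:
carry_out(moves=[{"dx": 0.0024, "dy": 0.0118, "dz": 0, "rx": 0, "ry": 0, "rz": 0}, {"dx": 0.0024, "dy": 0.0118, "dz": 0, "rx": 0, "ry": 0, "rz": 0}, {"dx": 0.0024, "dy": 0.0118, "dz": 0, "rx": 0, "ry": 0, "rz": 0}, {"dx": 0.0024, "dy": 0.0118, "dz": 0, "rx": 0, "ry": 0, "rz": 0}, {"dx": 0.0024, "dy": 0.0118, "dz": 0, "rx": 0, "ry": 0, "rz": 0}])

```text
t: 42.68
ee_pos: [0.5241, 0.3114, 0.1527]
ee_rot: [0.772, 0.635, 0.001, -0.0]
force: [0.0, -0.9, 1.1]
gripper_width: 0.0002
```

Call:
carry_out(moves=[{"dx": 0.0024, "dy": 0.0118, "dz": 0, "rx": 0, "ry": 0, "rz": 0}, {"dx": 0.0024, "dy": 0.0118, "dz": 0, "rx": 0, "ry": 0, "rz": 0}, {"dx": 0.0016, "dy": 0.0078, "dz": 0, "rx": 0, "ry": 0, "rz": 0}, {"dx": 0, "dy": 0, "dz": 0, "rx": 0, "ry": 0, "rz": 0}, {"dx": 0, "dy": 0, "dz": 0, "rx": 0, "ry": 0, "rz": 0}])

```text
t: 43.1
ee_pos: [0.53, 0.341, 0.1518]
ee_rot: [0.772, 0.635, -0.0, -0.0]
force: [-0.1, -0.6, 0.3]
gripper_width: 0.0006
```

Call:
carry_out(moves=[{"dx": 0.001, "dy": 0.005, "dz": 0, "rx": 0, "ry": 0, "rz": 0}, {"dx": 0, "dy": 0, "dz": 0, "rx": 0, "ry": 0, "rz": 0}, {"dx": 0, "dy": 0, "dz": 0, "rx": 0, "ry": 0, "rz": 0}])

```text
t: 43.35
ee_pos: [0.5313, 0.3452, 0.1522]
ee_rot: [0.773, 0.635, 0.0, -0.0]
force: [0.0, 0.8, 0.0]
gripper_width: 0.0004
```

```bash
python3 - <<'E'
from h import *
s=robot.observe();print(s['t'],s['ee_pos'],inbl(s['ee_pos']),s['gripper_width'],s['force'])
im,d,W,out=wlook('w21.png',['lockoff','paddle'],.08,.17)
for t,p in out: print(np.percentile(inbl(p),[2,50,98],axis=0).round(3))
E
```

```text
43.35 [0.53131521 0.34524703 0.15217521] [[-0.00357428  0.03164037  0.15217521]] 0.0003662027814040689 [0.01786086 0.75954246 0.03909401]
lockoff 0.65 [293 211 335 235] mean [0.534 0.365 0.144] rect [533. 363.] [17. 21.] 79.3 z95 0.147
lockoff 0.43 [309  48 348 250] mean [0.55  0.399 0.1  ] rect [549. 395.] [146.   6.] 86.9 z95 0.101
paddle 0.57 [313  45 346 252] mean [0.55  0.399 0.1  ] rect [549. 394.] [147.   7.] 86.9 z95 0.101
[[-0.029  0.02   0.138]
 [-0.024  0.03   0.145]
 [-0.015  0.04   0.147]]
[[-0.125  0.029  0.098]
 [-0.059  0.039  0.1  ]
 [ 0.011  0.051  0.101]]
[[-0.125  0.029  0.097]
 [-0.061  0.039  0.1  ]
 [ 0.012  0.051  0.101]]
```

Call:
carry_out(moves=[{"dx": 0.001, "dy": 0.005, "dz": 0, "rx": 0, "ry": 0, "rz": 0}, {"dx": 0, "dy": 0, "dz": 0, "rx": 0, "ry": 0, "rz": 0}, {"dx": 0, "dy": 0, "dz": 0, "rx": 0, "ry": 0, "rz": 0}])

```text
t: 43.75
ee_pos: [0.5321, 0.3482, 0.152]
ee_rot: [0.773, 0.634, -0.002, 0.001]
force: [-1.5, -4.5, 2.6]
gripper_width: 0.0004
```

Call:
carry_out(moves=[{"dx": -0.004, "dy": -0.02, "dz": 0, "rx": 0, "ry": 0, "rz": 0}, {"dx": 0, "dy": 0, "dz": 0.03, "rx": 0, "ry": 0, "rz": 0}, {"dx": 0, "dy": 0, "dz": 0.04, "rx": 0, "ry": 0, "rz": 0}, {"dx": 0, "dy": 0, "dz": 0.04, "rx": 0, "ry": 0, "rz": 0}, {"dx": -0.02, "dy": -0.02, "dz": 0.03, "rx": 0, "ry": 0, "rz": 0}])

```text
t: 44.17
ee_pos: [0.5112, 0.3146, 0.2948]
ee_rot: [0.772, 0.636, 0.004, 0.0]
force: [0.4, 0.6, 2.1]
gripper_width: 0.0005
```

Call:
carry_out(moves=[{"dx": -0.02, "dy": 0, "dz": 0, "rx": 0, "ry": 0, "rz": 0}, {"dx": 0, "dy": 0, "dz": 0, "rx": 0, "ry": 0, "rz": 0}, {"dx": 0, "dy": 0, "dz": 0, "rx": 0, "ry": 0, "rz": 0}, {"dx": 0, "dy": 0, "dz": 0, "rx": 0, "ry": 0, "rz": 0}, {"dx": 0, "dy": 0, "dz": 0, "rx": 0, "ry": 0, "rz": 0}])

```text
t: 44.58
ee_pos: [0.4886, 0.3109, 0.2911]
ee_rot: [0.773, 0.635, -0.0, 0.0]
force: [-0.5, 0.3, 0.5]
gripper_width: 0.0004
```

```bash
python3 - <<'E'
from h import *
s=robot.observe();print(s['t'],s['ee_pos'],s['force'])
im,d,W,out=wlook('w22.png',['lockoff','paddle'],.08,.17)
for t,p in out: print(np.percentile(inbl(p),[2,50,98],axis=0).round(3))
slook('t22.png','top',['pillar1','burnisher','cage_door','whistle','snail_cam','loupe','oil_jar','driver'],.0,.2)
im,d,W,out=slook('s22.png','side',['pillar1','burnisher'],.005,.2)
x=im[110:310,220:420];cv2.imwrite('pics/s22z.png',cv2.resize(x,None,fx=4,fy=3)[:,:,::-1])
E
```

```text
44.5833 [0.48856615 0.3108559  0.29109177] [-0.46471682  0.30645754  0.45009575]
lockoff 0.8 [336 127 364 168] mean [0.531 0.352 0.122] rect [531. 348.] [48. 21.] 82.7 z95 0.146
[[-0.03   0.02   0.089]
 [-0.014  0.03   0.131]
 [ 0.014  0.041  0.146]]
top pillar1 0.69 [386 212 409 229] mean [ 0.534 -0.169  0.088] rect [ 535. -172.] [33. 33.] 75.1 z95 0.143
top pillar1 0.54 [364 221 386 234] mean [ 0.505 -0.11   0.096] rect [ 506. -117.] [33. 40.] 0.7 z95 0.142
top cage_door 0.74 [294 150 440 267] mean [ 0.558 -0.097  0.013] rect [ 561. -101.] [410. 335.] 86.9 z95 0.017
top cage_door 0.68 [315 103 356 136] mean [ 0.814 -0.013  0.006] rect [820. -16.] [ 87. 119.] 2.7 z95 0.01
top whistle 0.64 [389 208 408 225] mean [ 0.533 -0.169  0.09 ] rect [ 534. -170.] [39. 32.] 19.6 z95 0.143
top whistle 0.5 [179 161 224 171] mean [0.679 0.36  0.016] rect [681. 365.] [ 28. 122.] 2.2 z95 0.022
top snail_cam 0.85 [263 149 280 168] mean [0.697 0.171 0.01 ] rect [697. 172.] [60. 49.] 0.1 z95 0.018
top snail_cam 0.69 [363 220 386 234] mean [ 0.506 -0.11   0.097] rect [ 508. -119.] [44. 37.] 89.8 z95 0.1
[... 262 characters left out ...]
1  0.054] rect [ 313. -234.] [48. 48.] 17.4 z95 0.069
top oil_jar 0.36 [387 210 409 228] mean [ 0.534 -0.17   0.086] rect [ 534. -184.] [56. 38.] 75.1 z95 0.142
top driver 0.78 [188 275 230 282] mean [0.366 0.326 0.022] rect [364. 339.] [ 26. 114.] 1.1 z95 0.028
side pillar1 0.81 [314 209 325 244] mean [ 0.506 -0.118  0.078] rect [544. -33.] [227.  32.] 65.6 z95 0.139
side pillar1 0.57 [329 216 342 254] mean [ 0.532 -0.18   0.08 ] rect [ 560. -127.] [150.  34.] 62.6 z95 0.139
side pillar1 0.56 [294 282 394 361] mean [ 0.446 -0.415  0.015] rect [ 447. -414.] [221. 133.] 3.3 z95 0.032
side burnisher 0.56 [316 303 372 332] mean [ 0.438 -0.414  0.017] rect [ 449. -406.] [150.  30.] 4.1 z95 0.023
```

View pics/s22z.png

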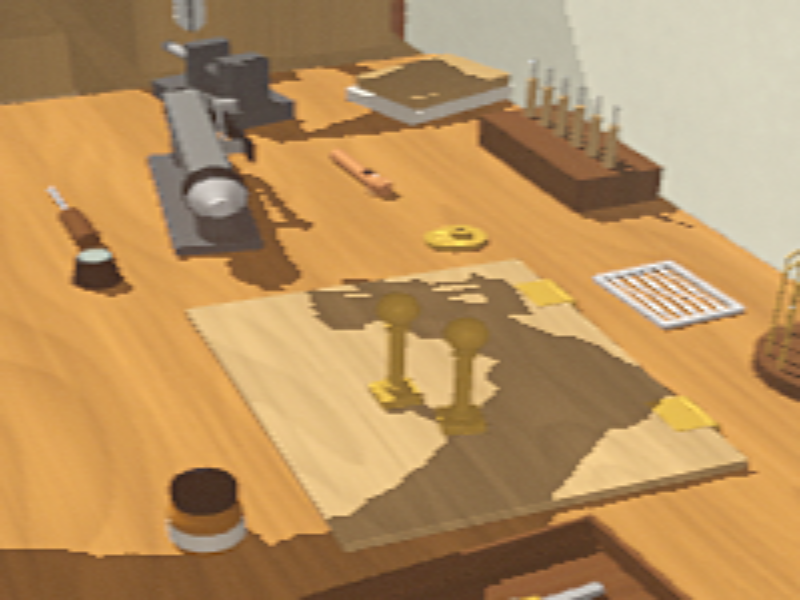

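View pics/w22.png

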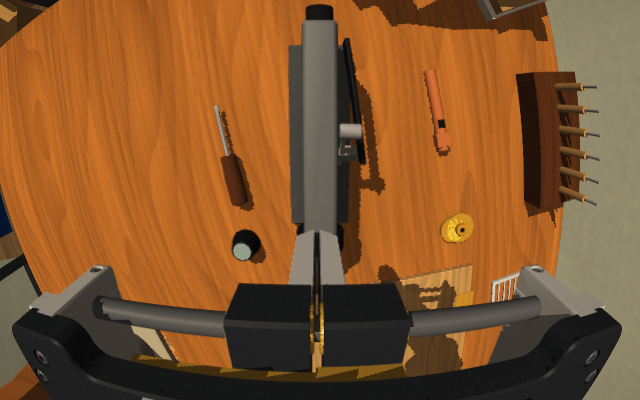

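```bash
python3 -c "
from plant import robot
print(robot.close_job(), robot.observe()['t'])"
```

```text
the job is handed in; nothing more can be done
the job is handed in; nothing more can be done
```

I finished the whole sequence and handed the job in at about 45 s of robot time; no verdict was reported.

**What was done**
- The burnisher is in the tray. The first grasp closed too late and pushed it about 8 mm, so I measured it again and regrasped.
- Only two pillars were present. I lifted each by its ball and stood it on its foot on the flap.
- The lock-off lever was pushed fully forward. The paddle was squeezed for about 10 s, with the finger opening steady at about 52 mm, then released, and the lever was pushed fully back.

**Last checks**
- Both pillars stand on the flap, at about (0.535, -0.172) and (0.505, -0.117) m.
- The burnisher lies near the tray's middle.
- The paddle looks to be out in the last wrist picture; the network did not find it there. In the measurement just before that it lay at the same angle as at the start.
- The lever's cross-bar is at its rear stop, about -24 mm in the blower's x.
- The other loose things are where they were at the start, within measuring error. The arm is clear of everything.

**What did not go smoothly**
- One pillar was knocked about 5 cm sideways during the lever flip, away from the robot. It stayed upright, so I left it there.
- I read the finger opening only every 0.4 to 0.6 s during the hold. A very brief slackening between readings cannot be ruled out, though none showed.

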